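# Load the kiln shelf in row order

### The arm

A 7-joint arm with a two-finger parallel gripper is mounted at the origin on the work surface. World frame = base frame: x ahead of the robot, y to its left, z up, the work surface at z = 0. Lengths are in m, angles in rad, forces in N, time in s.
With the tool pointing down it reaches from about 0.35 to 0.9 m from the base axis. Payload 19.9 kg.
Tool frame: the origin (TCP) lies midway between the tips of the shut fingers; the grasp point (between the pads) lies 19 mm behind it (robot.grasp_offset is the distance from the TCP to the grasp point, in m); z points along the fingers, y is the direction in which the jaws open and shut (so a half turn about z gives the same grasp; the last joint's range is limited). The gripper opens to 85 mm and grips with 20 to 120 N. Pads are 22 mm wide; open, the fingers measure 114 mm over their backs; the gripper's body (76 mm by 85 mm) begins 54 mm behind the grasp point. The pads swing forward as they close: fully open they stand 13 mm farther back than shut.
Start: joints at [-1.149, 0.417, -0.01, 1.614, 0.005, 1.111, -0.053], TCP at [0.279, 0.559, 0.231] pointing down, gripper open.
Joint ranges: [-2.81, 2.81], [-0.39, 2.02], [-1.27, 1.25], [0.06, 2.57], [-1.19, 4.33], [0.19, 2], [-2.82, 2.82]. Speed limits (rad/s): [1.89, 1.89, 2.39, 2.39, 3.01, 3.01, 3.01].

### API

Orientations are given as a 3x3 rotation matrix whose columns are the frame's x, y, z axes.
In Python, from plant import robot gives the robot as it stands. The module is installed in compiled form; this text tells all that it offers.
- The arm moves only by the tool arm_command, never from a script. Its argument "rows" is a list of rows, each an object of numbers: "gripper": the opening, from -1 (shut) to 1 (fully open); "tx", "ty", "tz": the shift along the tool's x, y, z in cm; "ax", "ay", "az": the turn, a rotation vector about the tool's x, y, z in rad. In form: [{"gripper": .., "tx": .., "ty": .., "tz": .., "ax": .., "ay": .., "az": ..}, ...]. A call has 1 to 20 rows; each row shifts and turns the commanded pose from where the row before left it, along the tool's axes as they then stand; what a row does not reach is not made up. A row lasts 1/8 s, in which the tool goes at most 62.5 mm and 10.7 degrees, less where a joint would pass 70% of its speed; a pose out of reach is approached as far as the arm can. A call with a gripper value outside its range is refused whole. The fingers move at their own pace and stop on an object; "squeeze" is the grip in N (left out, the last holds). Time passes only in rows, so rows that do not move let the fingers close. It gives the time, the measured TCP pose, the force and the opening at its end, in the units of the state.
- robot.get_obs(): the state, without advancing time (a new reading comes with each control period).
- robot.capture(name): name is "scene" or "top" or "wrist"; returns a dict with "frame" (420x560x3 uint8, blue, green, red), "fx", "fy", "cx", "cy" (pixels), "cam_to_world" (4x4, takes a point from camera to world coordinates). Camera axes: x right, y down, z forward; pixel columns grow to the right and rows downward; lengths in m; the calibration is good to about 2 mm. A picture is of the moment at which its call begins. There is no depth.
- robot.finish_job(): hands the job in, once; it reports no verdict.
The state is a dict: "clock": time; "joint_pos": joint angles; "qvel": joint speeds; "tau": joint torques, N m; "eef_pos": TCP position; "tcp_rot": TCP orientation; "wrist_force": force on the tool from outside, world axes, zero at the start; "moment": the same for the moment, N m; "gripper_width": finger opening in m.
Only numpy, scipy, OpenCV 4.12 (cv2) and the standard library are available. Lean on these libraries where they do the work, as an engineer would, in place of code of your own. Each camera call takes 0.05 s, during which the arm holds its last target.

### The job

Move the four clay pieces from the wooden ware board onto the kiln shelf, one standing upright in the middle of each white setter tile, and keep the row in the same order: the piece nearest the robot on the board goes on the setter nearest the robot, and so on to the far end, so that the row still matches the firing list. They are fragile: set each one down, do not drop it, and let go of them all at the end.

Things in the scene. Friction and masses are not known exactly. Their poses are not given: they have to be found in the camera images.
- beaker_mid (a point): Loose piece of plain pinkish fired clay (0.1 to 0.3 kg), beaker: straight-sided open cup, 48 mm across, 64 mm tall; flat foot 46 mm across. The point is on its axis half-way up, 32 mm above its foot; grip there across 48 mm. z axis up when upright; round, so yaw means nothing.
- vase_mid (a point): Loose piece of plain pinkish fired clay (0.1 to 0.3 kg), bud vase: round belly, narrow neck with a small open mouth, 88 mm tall; belly 54 mm across, neck 22 mm, mouth 30 mm, flat foot 36 mm. The point is on its axis half-way up, 44 mm above its foot, at the widest part of the belly; grip there across 54 mm. z axis up when upright; round, so yaw means nothing.
- bowl_mid (a point): Loose piece of plain pinkish fired clay (0.1 to 0.3 kg), tea bowl: low wide open bowl, 48 mm tall, 60 mm across the rim, flat foot 36 mm. The point is on its axis half-way up, 24 mm above its foot; grip there across about 56 mm. z axis up when upright; round, so yaw means nothing.
- jar_mid (a point): Loose piece of plain pinkish fired clay (0.1 to 0.3 kg), lidded jar: squat closed jar, 66 mm tall to the top of its small lid knob; body 56 mm across, lid rim 60 mm across (46 to 49 mm above the foot), knob 18 mm; lid and jar are one piece. The point is on its axis half-way up, 33 mm above its foot, on the straight wall; grip there across 56 mm. z axis up when upright; round, so yaw means nothing.
- bat_beaker: Round white plaster bat, 68 mm across, 12 mm thick, fixed on the ware board; the beaker stands on its centre at the start (the bat shows round its foot) and the bat marks where the beaker stood in the row. Origin: centre of its underside; the pieces' feet start 12 mm above it. It stays where it is.
- bat_vase: Round white plaster bat, 68 mm across, 12 mm thick, fixed on the ware board; the vase stands on its centre at the start (the bat shows round its foot) and the bat marks where the vase stood in the row. Origin: centre of its underside; the pieces' feet start 12 mm above it. It stays where it is.
- bat_bowl: Round white plaster bat, 68 mm across, 12 mm thick, fixed on the ware board; the bowl stands on its centre at the start (the bat shows round its foot) and the bat marks where the bowl stood in the row. Origin: centre of its underside; the pieces' feet start 12 mm above it. It stays where it is.
- bat_jar: Round white plaster bat, 68 mm across, 12 mm thick, fixed on the ware board; the jar stands on its centre at the start (the bat shows round its foot) and the bat marks where the jar stood in the row. Origin: centre of its underside; the pieces' feet start 12 mm above it. It stays where it is.
- ware_board: Rack to empty: fixed brown wooden board 340 x 110 x 18 mm, an 8 mm high dark strip across each end, at left or right, carrying the four bats in a row along its length. Origin: centre of its underside, on the table. x axis: along the row, away from the robot (within 15 degrees); z up. Bat centres: x = -111, -37, 37, 111 mm, y = 0; which piece is where changes each time.
- kiln_shelf: Rack to fill: fixed grey-beige slab 340 x 110 x 20 mm with four fixed white square setter tiles (60 x 60 x 8 mm) in a row along its length, empty at the start. Origin: centre of its underside, on the table. x axis: along the row, away from the robot (within 15 degrees); z up. Setter centres: x = -111, -37, 37, 111 mm, y = 0; their tops are 28 mm above the origin.
Not all that is in view belongs to the job. Leave any purple look-alike of the part that bears beaker_mid alone.

How it is judged:
At the end, for the whole second after the job is handed in: Each piece stands at rest (under 0.02 m/s) and upright (within 0.1 rad) on the setter with the same place in the row, counted from the robot, as its bat: within 12 mm of the setter's centre along the shelf's x and y, and within 6 mm of standing height (((x of bat_beaker in the frame of ware_board between -0.131 and -0.091 m and x of beaker_mid in the frame of kiln_shelf between -0.123 and -0.099 m) or (x of bat_beaker in the frame of ware_board between -0.057 and -0.017 m and x of beaker_mid in the frame of kiln_shelf between -0.049 and -0.025 m) or (x of bat_beaker in the frame of ware_board between 0.017 and 0.057 m and x of beaker_mid in the frame of kiln_shelf between 0.025 and 0.049 m) or (x of bat_beaker in the frame of ware_board between 0.091 and 0.131 m and x of beaker_mid in the frame of kiln_shelf between 0.099 and 0.123 m)) and y of beaker_mid in the frame of kiln_shelf between -0.012 and 0.012 m and z of beaker_mid in the frame of kiln_shelf between 0.054 and 0.066 m and angle between each of beaker_mid, vase_mid, bowl_mid, jar_mid's own z axis and vertical below 0.1 rad and linear speed of each of beaker, vase, bowl, jar below 0.02 m/s and ((x of bat_vase in the frame of ware_board between -0.131 and -0.091 m and x of vase_mid in the frame of kiln_shelf between -0.123 and -0.099 m) or (x of bat_vase in the frame of ware_board between -0.057 and -0.017 m and x of vase_mid in the frame of kiln_shelf between -0.049 and -0.025 m) or (x of bat_vase in the frame of ware_board between 0.017 and 0.057 m and x of vase_mid in the frame of kiln_shelf between 0.025 and 0.049 m) or (x of bat_vase in the frame of ware_board between 0.091 and 0.131 m and x of vase_mid in the frame of kiln_shelf between 0.099 and 0.123 m)) and y of vase_mid in the frame of kiln_shelf between -0.012 and 0.012 m and z of vase_mid in the frame of kiln_shelf between 0.066 and 0.078 m and ((x of bat_bowl in the frame of ware_board between -0.131 and -0.091 m and x of bowl_mid in the frame of kiln_shelf between -0.123 and -0.099 m) or (x of bat_bowl in the frame of ware_board between -0.057 and -0.017 m and x of bowl_mid in the frame of kiln_shelf between -0.049 and -0.025 m) or (x of bat_bowl in the frame of ware_board between 0.017 and 0.057 m and x of bowl_mid in the frame of kiln_shelf between 0.025 and 0.049 m) or (x of bat_bowl in the frame of ware_board between 0.091 and 0.131 m and x of bowl_mid in the frame of kiln_shelf between 0.099 and 0.123 m)) and y of bowl_mid in the frame of kiln_shelf between -0.012 and 0.012 m and z of bowl_mid in the frame of kiln_shelf between 0.046 and 0.058 m and ((x of bat_jar in the frame of ware_board between -0.131 and -0.091 m and x of jar_mid in the frame of kiln_shelf between -0.123 and -0.099 m) or (x of bat_jar in the frame of ware_board between -0.057 and -0.017 m and x of jar_mid in the frame of kiln_shelf between -0.049 and -0.025 m) or (x of bat_jar in the frame of ware_board between 0.017 and 0.057 m and x of jar_mid in the frame of kiln_shelf between 0.025 and 0.049 m) or (x of bat_jar in the frame of ware_board between 0.091 and 0.131 m and x of jar_mid in the frame of kiln_shelf between 0.099 and 0.123 m)) and y of jar_mid in the frame of kiln_shelf between -0.012 and 0.012 m and z of jar_mid in the frame of kiln_shelf between 0.055 and 0.067 m); the robot touches nothing.
It fails at once if the beaker is dropped (faster than 0.6 m/s while the fingers do not touch it, a fall of about 2 cm) (linear speed of beaker above 0.6 m/s and contact force between beaker and the fingers below 0.02 N).
It fails at once if the vase is dropped (faster than 0.6 m/s while the fingers do not touch it, a fall of about 2 cm) (linear speed of vase above 0.6 m/s and contact force between vase and the fingers below 0.02 N).
It fails at once if the bowl is dropped (faster than 0.6 m/s while the fingers do not touch it, a fall of about 2 cm) (linear speed of bowl above 0.6 m/s and contact force between bowl and the fingers below 0.02 N).
It fails at once if the jar is dropped (faster than 0.6 m/s while the fingers do not touch it, a fall of about 2 cm) (linear speed of jar above 0.6 m/s and contact force between jar and the fingers below 0.02 N).
It also fails if it takes over 120 s, if anything falls off the work surface, if the arm or the gripper's body presses on something with over 40 N, if the wrist force passes 120 N, or if a joint passes its speed limit or range.

## Working session

There is one attempt and no reset: what is moved stays moved. The work goes in short steps, Python scripts to look and compute and a tool call to move; the robot and the scene stay as the last step left them, time stands still between calls to the robot, and variables do not carry over. Pictures are saved under pics/ and viewed, and the job is handed in when it is done.

Besides the shell and the picture viewer there is one more tool, called as name(argument=value, ...), one argument or row to a line, values as JSON. arm_command: Moves the arm, as the interface text tells. Its arguments: {"type":"object","properties":{"rows":{"type":"array"},"squeeze":{"type":"number"}},"required":["rows"]}

```bash
mkdir -p pics; python3 - <<'E'
from plant import robot
import cv2,numpy as np
o=robot.get_obs()
for k,v in o.items(): print(k,np.round(v,3).tolist())
for n in ["scene","top","wrist"]:
    c=robot.capture(n); cv2.imwrite(f"pics/{n}0.png",c["frame"]); print(n,c["fx"],c["fy"],c["cx"],c["cy"],np.round(c["cam_to_world"],3).tolist())
E
```

```text
clock 0.0
joint_pos [-1.15, 0.418, -0.01, 1.614, 0.005, 1.111, -0.053]
qvel [0.001, 0.0, 0.002, 0.001, 0.001, -0.001, 0.0]
tau [0.001, -86.448, 0.68, -43.49, 0.019, 0.008, 0.0]
eef_pos [0.279, 0.559, 0.231]
tcp_rot [[-0.895, 0.446, -0.001], [0.446, 0.895, -0.001], [-0.0, -0.001, -1.0]]
wrist_force [-0.211, -0.17, -0.724]
moment [-0.037, -0.054, 0.003]
gripper_width 0.085
scene 379.6398019466917 379.6398019466917 288.5632872153685 210.71415448422485 [[0.793, 0.428, -0.435, 0.902], [0.61, -0.576, 0.545, -0.345], [-0.017, -0.697, -0.717, 0.578], [0.0, 0.0, 0.0, 1.0]]
top 394.40611501993226 394.40611501993226 279.5508451990365 212.1752450299528 [[0.022, -0.975, 0.22, 0.45], [-1.0, -0.021, 0.008, 0.03], [-0.004, -0.22, -0.975, 0.765], [0.0, 0.0, 0.0, 1.0]]
wrist 343.3177158228593 343.3177158228593 283.73118904154074 213.1397453898836 [[0.447, 0.851, 0.276, 0.208], [0.895, -0.425, -0.139, 0.593], [-0.001, 0.309, -0.951, 0.375], [0.0, 0.0, 0.0, 1.0]]
```

View pics/scene0.png

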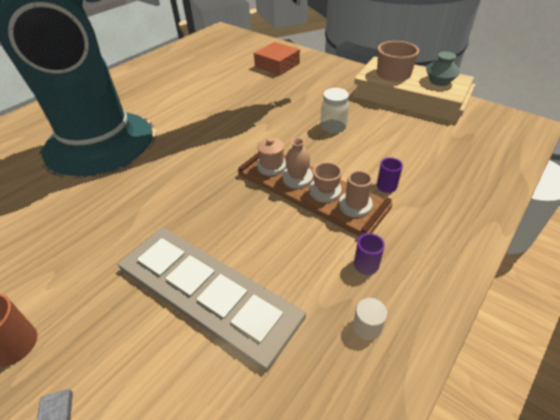

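View pics/top0.png

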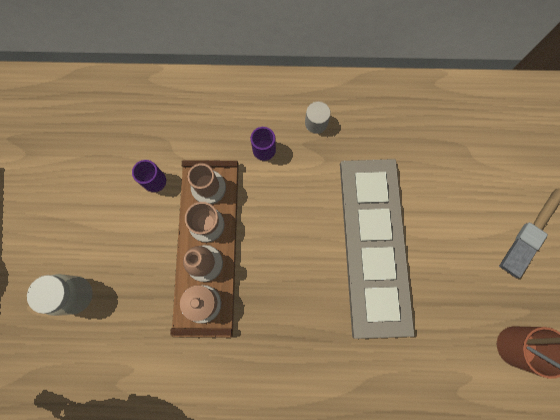

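View pics/wrist0.png

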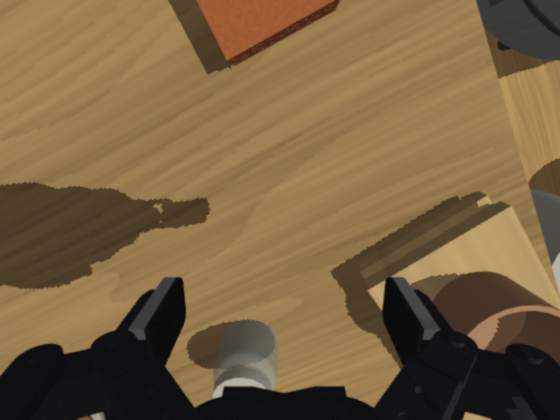

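```bash
python3 - <<'E'
import cv2
f=cv2.imread("pics/top0.png")
cv2.imwrite("pics/cb.png",cv2.resize(f[150:346,160:260],None,fx=3,fy=3,interpolation=cv2.INTER_CUBIC))
cv2.imwrite("pics/cs.png",cv2.resize(f[150:346,330:430],None,fx=3,fy=3,interpolation=cv2.INTER_CUBIC))
E
```

```text
(no output)
```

View pics/cb.png

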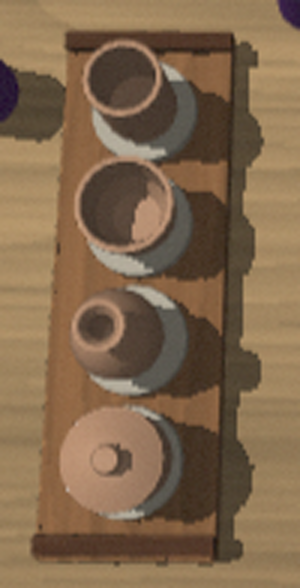

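View pics/cs.png

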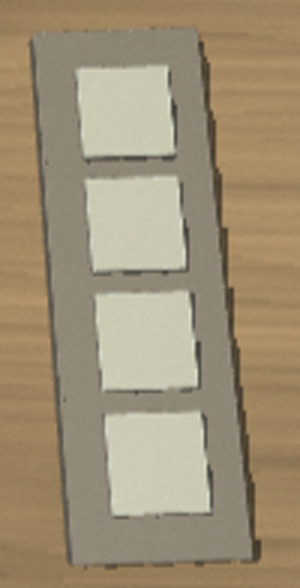

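```bash
cat >h.py <<'E'
import numpy as np,cv2
from plant import robot
from scipy.optimize import least_squares
def w(c,uv,z):
    uv=np.atleast_2d(uv).astype(float)
    d=np.c_[(uv[:,0]-c["cx"])/c["fx"],(uv[:,1]-c["cy"])/c["fy"],np.ones(len(uv))]
    M=np.array(c["cam_to_world"]); d=d@M[:3,:3].T; o=M[:3,3]
    return o+d*((np.asarray(z)-o[2])/d[:,2])[:,None]
def px(c,P):
    M=np.array(c["cam_to_world"]); q=(np.atleast_2d(P)-M[:3,3])@M[:3,:3]
    return np.c_[q[:,0]/q[:,2]*c["fx"]+c["cx"],q[:,1]/q[:,2]*c["fy"]+c["cy"]]
def fit(P): # near..far centers
    s=np.array([-.111,-.037,.037,.111])
    f=lambda p:np.r_[p[0]+s*np.cos(p[2])-P[:,0],p[1]+s*np.sin(p[2])-P[:,1]]
    r=least_squares(f,[P[:,0].mean(),P[:,1].mean(),0]); return r.x,r.fun
E
python3 - <<'E'
from h import *
c=robot.capture("top")
g=lambda a:np.array(a)/3+[160,150]-0.33
P=w(c,g([(105,457),(98,325),(124,205),(122,77)]),[.096,.118,.078,.094])
print(P.round(4)); p,r=fit(P); print(p.round(4),r.round(4))
L=w(c,g([(112,460)]),[.079]);print("lid",L)
# shelf tiles
f=c["frame"].astype(int); m=((f.min(2)>175)).astype(np.uint8); m[:,:330]=0;m[:,430:]=0;m[:150]=0;m[346:]=0
n,l,st,ce=cv2.connectedComponentsWithStats(m)
ids=[i for i in range(1,n) if st[i,4]>300]; print(st[ids],ce[ids])
T=w(c,ce[ids],[.028]*len(ids)); T=T[np.argsort(T[:,0])]; print(T.round(4)); p,r=fit(T); print(p.round(4),r.round(4))
# manual board corners: strip top z .026
B=w(c,g([(66,32),(233,34),(33,536),(217,538)]),[.026]*4);print(B.round(4), B.mean(0))
E
```

```text
[[0.4452 0.1727 0.096 ]
 [0.5155 0.1767 0.118 ]
 [0.591  0.1753 0.078 ]
 [0.6653 0.1783 0.094 ]]
[0.5543 0.1757 0.021 ] [-0.0019  0.0017  0.0003 -0.0001  0.0007 -0.0017  0.0012 -0.0002]
lid [[0.44355949 0.17222299 0.079     ]]
[[ 356  172   32   29  839]
 [ 359  209   33   30  899]
 [ 362  248   34   32  966]
 [ 365  288   35   33 1038]] [[371.47437426 186.47079857]
 [374.76640712 223.84093437]
 [378.18322981 262.98136646]
 [381.89788054 303.80828516]]
[[ 0.4491 -0.1536  0.028 ]
 [ 0.5229 -0.1493  0.028 ]
 [ 0.597  -0.1453  0.028 ]
 [ 0.6708 -0.1412  0.028 ]]
[ 0.56   -0.1474  0.0557] [ 0.0001  0.0001 -0.0001 -0.      0.0001 -0.0001 -0.      0.    ]
[[0.7175 0.2324 0.026 ]
 [0.7184 0.122  0.026 ]
 [0.3976 0.2277 0.026 ]
 [0.3989 0.1171 0.026 ]] [0.55811169 0.17477877 0.026     ]
```

```bash
cat >>h.py <<'E'
BP=(.5543,.1757,.021); SP=(.56,-.1474,.0557)
S4=np.array([-.111,-.037,.037,.111])
def slots(p): return np.c_[p[0]+S4*np.cos(p[2]),p[1]+S4*np.sin(p[2])]
def circ(x,y,z,r,n=60):
    t=np.linspace(0,2*np.pi,n); return np.c_[x+r*np.cos(t),y+r*np.sin(t),0*t+z]
def go(x,y,z):
    o=robot.get_obs(); d=np.array([x,y,z])-o["eef_pos"]; return (np.array(o["tcp_rot"]).T@d*100).round(2)
E
python3 - <<'E'
from h import *
for n,box in (("scene",(225,120,400,240)),("top",(160,150,260,346))):
    c=robot.capture(n); x0,y0,x1,y1=box; k=4 if n=="scene" else 3
    im=cv2.resize(c["frame"][y0:y1,x0:x1],None,fx=k,fy=k,interpolation=cv2.INTER_CUBIC)
    def d(P,col):
        q=((px(c,P)-[x0,y0]+.5)*k-.5).round().astype(int); cv2.polylines(im,[q],False,col,1)
    for (x,y),(z,r) in zip(slots(BP),[(.079,.03),(.118,.015),(.078,.03),(.094,.024)]):
        d(circ(x,y,.030,.034),(255,0,0)); d(circ(x,y,z,r),(0,255,0))
    a=BP[2];R=np.array([[np.cos(a),-np.sin(a)],[np.sin(a),np.cos(a)]])
    q=np.array([[-.17,-.055],[.17,-.055],[.17,.055],[-.17,.055],[-.17,-.055]])@R.T+BP[:2]
    d(np.c_[q,np.full(5,.018)],(0,255,255))
    d(np.c_[q,np.full(5,.026)],(255,255,0))
    cv2.imwrite(f"pics/ov_{n}.png",im)
E
```

```text
(no output)
```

View pics/ov_scene.png

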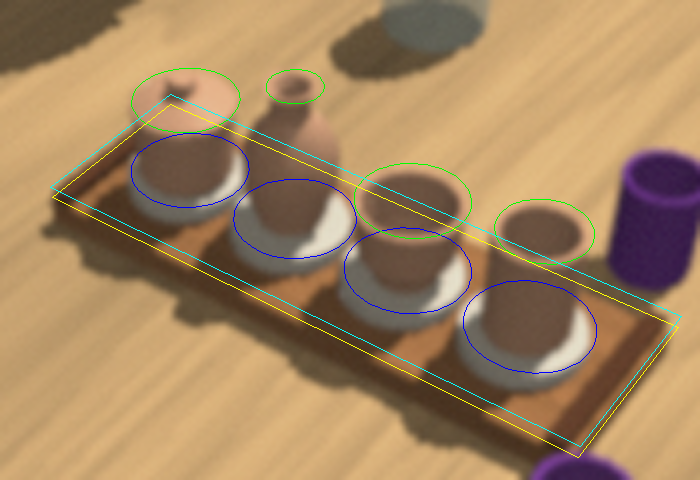

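View pics/ov_top.png

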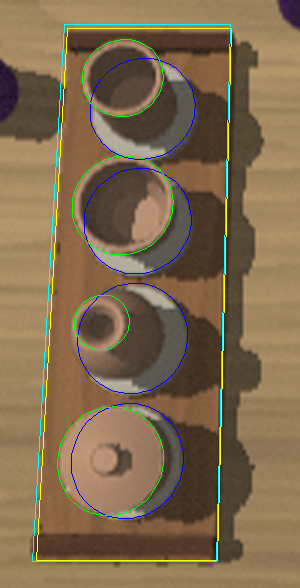

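arm_command(
  rows=[
    {"gripper": 1,"az": -0.18},
    {"gripper": 1,"az": -0.16},
    {"gripper": 1,"az": -0.16},
    {"gripper": 1},
  ],
)

```text
validation failed for argument at $.ro...
```

The overlay fits both views: rims and bats sit within about 1–2 mm, and the row is slightly nearer than modelled, so I'll use x=0.553. From the robot outward the order is jar, vase, bowl, beaker.

arm_command(
  rows=[
    {"gripper": 1,"tx": 0,"ty": 0,"tz": 0,"ax": 0,"ay": 0,"az": -0.18},
    {"gripper": 1,"tx": 0,"ty": 0,"tz": 0,"ax": 0,"ay": 0,"az": -0.16},
    {"gripper": 1,"tx": 0,"ty": 0,"tz": 0,"ax": 0,"ay": 0,"az": -0.16},
    {"gripper": 1,"tx": 0,"ty": 0,"tz": 0,"ax": 0,"ay": 0,"az": 0},
  ],
  squeeze=30,
)

```text
clock: 0.8
eef_pos: [0.2791, 0.5591, 0.2312]
tcp_rot: [[-0.999, -0.036, -0.0], [-0.036, 0.999, -0.0], [0.0, -0.0, -1.0]]
wrist_force: [-0.3, -0.1, -0.2]
gripper_width: 0.0855
```

```bash
sed -i 's/BP=(.5543/BP=(.553/' h.py; python3 - <<'E'
from h import *
print(slots(BP).round(4),slots(SP).round(4))
x,y=slots(BP)[0]; print(go(x,y,.18))
E
```

```text
[[0.442  0.1734]
 [0.516  0.1749]
 [0.59   0.1765]
 [0.664  0.178 ]] [[ 0.4492 -0.1536]
 [ 0.5231 -0.1495]
 [ 0.5969 -0.1453]
 [ 0.6708 -0.1412]]
[-14.88 -39.14   5.12]
```

arm_command(
  rows=[
    {"gripper": 1,"tx": -1.49,"ty": -3.91,"tz": 0.51,"ax": 0,"ay": 0,"az": 0},
    {"gripper": 1,"tx": -1.49,"ty": -3.91,"tz": 0.51,"ax": 0,"ay": 0,"az": 0},
    {"gripper": 1,"tx": -1.49,"ty": -3.91,"tz": 0.51,"ax": 0,"ay": 0,"az": 0},
    {"gripper": 1,"tx": -1.49,"ty": -3.91,"tz": 0.51,"ax": 0,"ay": 0,"az": 0},
    {"gripper": 1,"tx": -1.49,"ty": -3.91,"tz": 0.51,"ax": 0,"ay": 0,"az": 0},
    {"gripper": 1,"tx": -1.49,"ty": -3.91,"tz": 0.51,"ax": 0,"ay": 0,"az": 0},
    {"gripper": 1,"tx": -1.49,"ty": -3.91,"tz": 0.51,"ax": 0,"ay": 0,"az": 0},
    {"gripper": 1,"tx": -1.49,"ty": -3.91,"tz": 0.51,"ax": 0,"ay": 0,"az": 0},
    {"gripper": 1,"tx": -1.49,"ty": -3.91,"tz": 0.51,"ax": 0,"ay": 0,"az": 0},
    {"gripper": 1,"tx": -1.49,"ty": -3.91,"tz": 0.51,"ax": 0,"ay": 0,"az": 0},
    {"gripper": 1,"tx": 0,"ty": 0,"tz": 0,"ax": 0,"ay": 0,"az": 0},
    {"gripper": 1,"tx": 0,"ty": 0,"tz": 0,"ax": 0,"ay": 0,"az": 0},
  ],
)

```text
clock: 2.3
eef_pos: [0.4423, 0.1746, 0.1804]
tcp_rot: [[-0.999, -0.035, 0.0], [-0.035, 0.999, 0.0], [-0.0, 0.0, -1.0]]
wrist_force: [0.0, -0.3, 0.7]
gripper_width: 0.0854
```

```bash
python3 - <<'E'
from h import *
print(go(*slots(BP)[0],.044))
c=robot.capture("wrist"); im=c["frame"].copy()
for (x,y),(z,r) in zip(slots(BP),[(.079,.03),(.118,.015),(.078,.03),(.094,.024)]):
    for P,col in ((circ(x,y,.030,.034),(255,0,0)),(circ(x,y,z,r),(0,255,0))): cv2.polylines(im,[px(c,P).round().astype(int)],False,col,1)
cv2.imwrite("pics/w1.png",im)
E
```

```text
[ 0.04 -0.12 13.64]
```

View pics/w1.png

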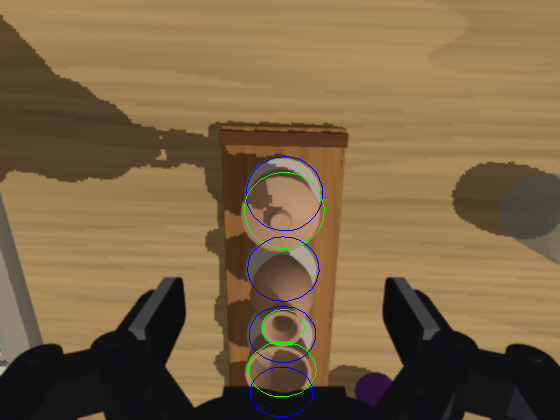

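arm_command(
  rows=[
    {"gripper": 1,"tx": 0,"ty": -0.1,"tz": 2.5,"ax": 0,"ay": 0,"az": 0},
    {"gripper": 1,"tx": 0,"ty": -0.1,"tz": 2.5,"ax": 0,"ay": 0,"az": 0},
    {"gripper": 1,"tx": 0,"ty": -0.05,"tz": 2.5,"ax": 0,"ay": 0,"az": 0},
    {"gripper": 1,"tx": 0,"ty": 0,"tz": 2.5,"ax": 0,"ay": 0,"az": 0},
    {"gripper": 1,"tx": 0,"ty": 0,"tz": 2.5,"ax": 0,"ay": 0,"az": 0},
    {"gripper": 1,"tx": 0,"ty": 0,"tz": 1.5,"ax": 0,"ay": 0,"az": 0},
    {"gripper": 1,"tx": 0,"ty": 0,"tz": 0,"ax": 0,"ay": 0,"az": 0},
    {"gripper": 1,"tx": 0,"ty": 0,"tz": 0,"ax": 0,"ay": 0,"az": 0},
  ],
)

```text
clock: 3.35
eef_pos: [0.443, 0.1719, 0.041]
tcp_rot: [[-0.999, -0.037, 0.001], [-0.037, 0.999, 0.0], [-0.001, 0.0, -1.0]]
wrist_force: [-0.0, 0.1, 0.0]
gripper_width: 0.0853
```

arm_command(
  rows=[
    {"gripper": 0.1,"tx": 0,"ty": 0,"tz": 0,"ax": 0,"ay": 0,"az": 0},
    {"gripper": 0.1,"tx": 0,"ty": 0,"tz": 0,"ax": 0,"ay": 0,"az": 0},
    {"gripper": 0.1,"tx": 0,"ty": 0,"tz": 0,"ax": 0,"ay": 0,"az": 0},
    {"gripper": 0.1,"tx": 0,"ty": 0,"tz": 0,"ax": 0,"ay": 0,"az": 0},
    {"gripper": 0.1,"tx": 0,"ty": 0,"tz": 0,"ax": 0,"ay": 0,"az": 0},
    {"gripper": 0.1,"tx": 0,"ty": 0,"tz": 0,"ax": 0,"ay": 0,"az": 0},
    {"gripper": 0.1,"tx": 0,"ty": 0,"tz": 0,"ax": 0,"ay": 0,"az": 0},
    {"gripper": 0.1,"tx": 0,"ty": 0,"tz": 0,"ax": 0,"ay": 0,"az": 0},
  ],
  squeeze=30,
)

```text
clock: 4.35
eef_pos: [0.443, 0.1717, 0.0412]
tcp_rot: [[-0.999, -0.037, 0.001], [-0.037, 0.999, 0.0], [-0.001, 0.0, -1.0]]
wrist_force: [-3.5, -1.7, 16.6]
gripper_width: 0.0576
```

```bash
python3 - <<'E'
from h import *
cv2.imwrite("pics/w2.png",robot.capture("wrist")["frame"])
c=robot.capture("scene")["frame"];cv2.imwrite("pics/s2.png",cv2.resize(c[60:260,180:420],None,fx=3,fy=3,interpolation=2))
E
```

```text
(no output)
```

View pics/s2.png

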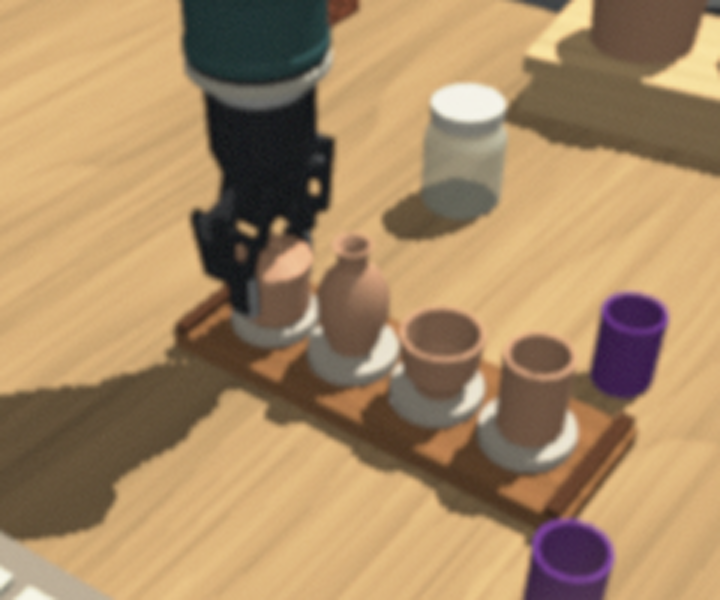

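View pics/w2.png

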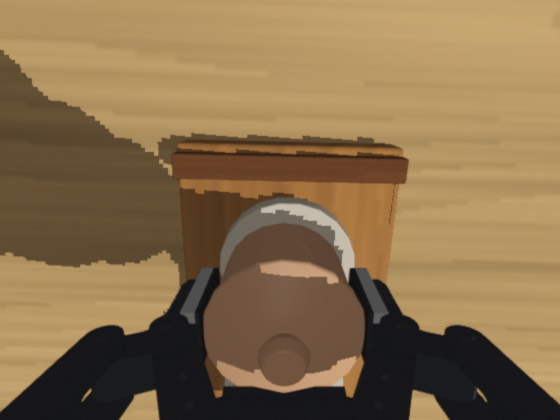

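arm_command(
  rows=[
    {"gripper": 0.1,"tx": 0,"ty": 0,"tz": -0.3,"ax": 0,"ay": 0,"az": 0},
    {"gripper": 0.1,"tx": 0,"ty": 0,"tz": -0.7,"ax": 0,"ay": 0,"az": 0},
    {"gripper": 0.1,"tx": 0,"ty": 0,"tz": -1.5,"ax": 0,"ay": 0,"az": 0},
    {"gripper": 0.1,"tx": 0,"ty": 0,"tz": -2,"ax": 0,"ay": 0,"az": 0},
    {"gripper": 0.1,"tx": 0,"ty": 0,"tz": -2,"ax": 0,"ay": 0,"az": 0},
    {"gripper": 0.1,"tx": 0,"ty": 0,"tz": -2,"ax": 0,"ay": 0,"az": 0},
    {"gripper": 0.1,"tx": 0,"ty": 0,"tz": -1,"ax": 0,"ay": 0,"az": 0},
    {"gripper": 0.1,"tx": 0,"ty": 0,"tz": 0,"ax": 0,"ay": 0,"az": 0},
    {"gripper": 0.1,"tx": 0,"ty": 0,"tz": 0,"ax": 0,"ay": 0,"az": 0},
  ],
  squeeze=40,
)

```text
clock: 5.58
eef_pos: [0.4422, 0.1714, 0.1348]
tcp_rot: [[-0.999, -0.037, -0.001], [-0.037, 0.999, -0.0], [0.001, -0.0, -1.0]]
wrist_force: [-0.2, -0.8, -1.9]
gripper_width: 0.0574
```

```bash
python3 - <<'E'
from h import *
print(go(*slots(SP)[0],.0392))
cv2.imwrite("pics/w3.png",robot.capture("wrist")["frame"])
E
```

```text
[  0.51 -32.5    9.57]
```

View pics/w3.png

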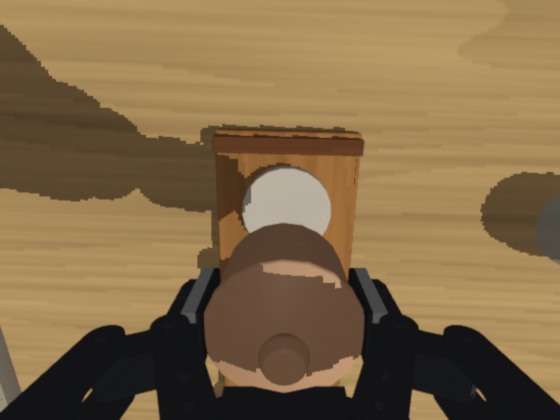

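arm_command(
  rows=[
    {"gripper": 0.1,"tx": 0,"ty": -1.5,"tz": 0,"ax": 0,"ay": 0,"az": 0},
    {"gripper": 0.1,"tx": 0.05,"ty": -3,"tz": 0,"ax": 0,"ay": 0,"az": 0},
    {"gripper": 0.1,"tx": 0.05,"ty": -3.5,"tz": 0,"ax": 0,"ay": 0,"az": 0},
    {"gripper": 0.1,"tx": 0.05,"ty": -4,"tz": 0,"ax": 0,"ay": 0,"az": 0},
    {"gripper": 0.1,"tx": 0.05,"ty": -4,"tz": 0,"ax": 0,"ay": 0,"az": 0},
    {"gripper": 0.1,"tx": 0.1,"ty": -4,"tz": 0,"ax": 0,"ay": 0,"az": 0},
    {"gripper": 0.1,"tx": 0.1,"ty": -4,"tz": 0,"ax": 0,"ay": 0,"az": 0},
    {"gripper": 0.1,"tx": 0.05,"ty": -3.5,"tz": 0,"ax": 0,"ay": 0,"az": 0},
    {"gripper": 0.1,"tx": 0.05,"ty": -3,"tz": 0,"ax": 0,"ay": 0,"az": 0},
    {"gripper": 0.1,"tx": 0,"ty": -1.5,"tz": 0,"ax": 0,"ay": 0,"az": 0},
    {"gripper": 0.1,"tx": 0,"ty": -0.5,"tz": 0,"ax": 0,"ay": 0,"az": 0},
    {"gripper": 0.1,"tx": 0,"ty": 0,"tz": 2,"ax": 0,"ay": 0,"az": 0},
    {"gripper": 0.1,"tx": 0,"ty": 0,"tz": 2.5,"ax": 0,"ay": 0,"az": 0},
    {"gripper": 0.1,"tx": 0,"ty": 0,"tz": 2.5,"ax": 0,"ay": 0,"az": 0},
    {"gripper": 0.1,"tx": 0,"ty": 0,"tz": 1.5,"ax": 0,"ay": 0,"az": 0},
    {"gripper": 0.1,"tx": 0,"ty": 0,"tz": 0,"ax": 0,"ay": 0,"az": 0},
    {"gripper": 0.1,"tx": 0,"ty": 0,"tz": 0,"ax": 0,"ay": 0,"az": 0},
  ],
)

```text
clock: 7.75
eef_pos: [0.4501, -0.1534, 0.051]
tcp_rot: [[-0.999, -0.037, 0.001], [-0.037, 0.999, -0.0], [-0.001, -0.0, -1.0]]
wrist_force: [0.5, -0.0, -2.3]
gripper_width: 0.0572
```

```bash
python3 - <<'E'
from h import *
print(go(*slots(SP)[0],.0392))
cv2.imwrite("pics/w4.png",robot.capture("wrist")["frame"])
E
```

```text
[ 0.09 -0.02  1.18]
```

View pics/w4.png

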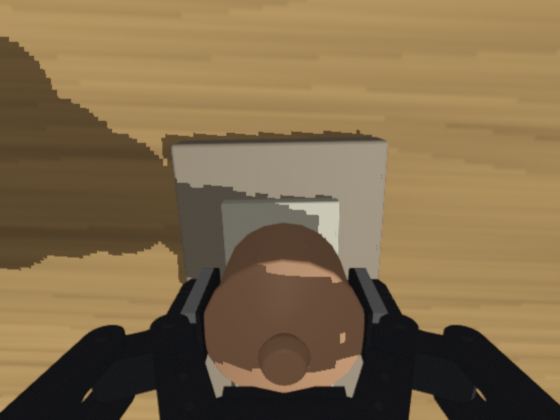

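arm_command(
  rows=[
    {"gripper": 0.1,"tx": 0.05,"ty": 0,"tz": 0.4,"ax": 0,"ay": 0,"az": 0},
    {"gripper": 0.1,"tx": 0,"ty": 0,"tz": 0.3,"ax": 0,"ay": 0,"az": 0},
    {"gripper": 0.1,"tx": 0,"ty": 0,"tz": 0.2,"ax": 0,"ay": 0,"az": 0},
    {"gripper": 0.1,"tx": 0,"ty": 0,"tz": 0.1,"ax": 0,"ay": 0,"az": 0},
    {"gripper": 0.1,"tx": 0,"ty": 0,"tz": 0,"ax": 0,"ay": 0,"az": 0},
    {"gripper": 0.1,"tx": 0,"ty": 0,"tz": 0,"ax": 0,"ay": 0,"az": 0},
  ],
)

```text
clock: 8.55
eef_pos: [0.4492, -0.1535, 0.0404]
tcp_rot: [[-0.999, -0.037, 0.0], [-0.037, 0.999, -0.0], [-0.0, -0.0, -1.0]]
wrist_force: [0.8, -0.3, -1.9]
gripper_width: 0.0573
```

arm_command(
  rows=[
    {"gripper": 0.1,"tx": 0,"ty": 0,"tz": 0.1,"ax": 0,"ay": 0,"az": 0},
    {"gripper": 0.1,"tx": 0,"ty": 0,"tz": 0,"ax": 0,"ay": 0,"az": 0},
    {"gripper": 0.1,"tx": 0,"ty": 0,"tz": 0,"ax": 0,"ay": 0,"az": 0},
  ],
)

```text
clock: 8.93
eef_pos: [0.4492, -0.1535, 0.0395]
tcp_rot: [[-0.999, -0.037, 0.0], [-0.037, 0.999, -0.0], [-0.0, -0.0, -1.0]]
wrist_force: [-1.2, 0.8, 5.9]
gripper_width: 0.0574
```

arm_command(
  rows=[
    {"gripper": 0.5,"tx": 0,"ty": 0,"tz": 0,"ax": 0,"ay": 0,"az": 0},
    {"gripper": 0.7,"tx": 0,"ty": 0,"tz": 0,"ax": 0,"ay": 0,"az": 0},
    {"gripper": 1,"tx": 0,"ty": 0,"tz": 0,"ax": 0,"ay": 0,"az": 0},
    {"gripper": 1,"tx": 0,"ty": 0,"tz": 0,"ax": 0,"ay": 0,"az": 0},
    {"gripper": 1,"tx": 0,"ty": 0,"tz": 0,"ax": 0,"ay": 0,"az": 0},
    {"gripper": 1,"tx": 0,"ty": 0,"tz": 0,"ax": 0,"ay": 0,"az": 0},
    {"gripper": 1,"tx": 0,"ty": 0,"tz": -1,"ax": 0,"ay": 0,"az": 0},
    {"gripper": 1,"tx": 0,"ty": 0,"tz": -2.5,"ax": 0,"ay": 0,"az": 0},
    {"gripper": 1,"tx": 0,"ty": 0,"tz": -3,"ax": 0,"ay": 0,"az": 0},
    {"gripper": 1,"tx": 0,"ty": 0,"tz": -3,"ax": 0,"ay": 0,"az": 0},
    {"gripper": 1,"tx": 0,"ty": 0,"tz": -3,"ax": 0,"ay": 0,"az": 0},
    {"gripper": 1,"tx": 0,"ty": 0,"tz": 0,"ax": 0,"ay": 0,"az": 0},
  ],
)

```text
clock: 10.42
eef_pos: [0.4502, -0.1537, 0.1668]
tcp_rot: [[-0.999, -0.037, 0.004], [-0.037, 0.999, -0.001], [-0.004, -0.001, -1.0]]
wrist_force: [0.6, 0.5, -0.1]
gripper_width: 0.0855
```

```bash
python3 - <<'E'
from h import *
print(go(*slots(BP)[1],.165))
cv2.imwrite("pics/w5.png",robot.capture("wrist")["frame"])
E
```

```text
[-7.8  32.6   0.18]
```

View pics/w5.png

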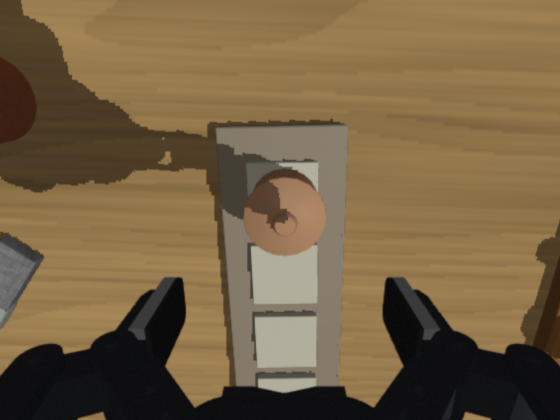

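arm_command(
  rows=[
    {"gripper": 1,"tx": -0.4,"ty": 1.6,"tz": 0,"ax": 0,"ay": 0,"az": 0},
    {"gripper": 1,"tx": -0.8,"ty": 3.5,"tz": 0,"ax": 0,"ay": 0,"az": 0},
    {"gripper": 1,"tx": -1,"ty": 4,"tz": 0,"ax": 0,"ay": 0,"az": 0},
    {"gripper": 1,"tx": -1,"ty": 4,"tz": 0,"ax": 0,"ay": 0,"az": 0},
    {"gripper": 1,"tx": -1,"ty": 4,"tz": 0,"ax": 0,"ay": 0,"az": 0},
    {"gripper": 1,"tx": -1,"ty": 4,"tz": 0,"ax": 0,"ay": 0,"az": 0},
    {"gripper": 1,"tx": -1,"ty": 4,"tz": 0,"ax": 0,"ay": 0,"az": 0},
    {"gripper": 1,"tx": -0.8,"ty": 3.5,"tz": 0,"ax": 0,"ay": 0,"az": 0},
    {"gripper": 1,"tx": -0.5,"ty": 2.5,"tz": 0,"ax": 0,"ay": 0,"az": 0},
    {"gripper": 1,"tx": -0.3,"ty": 1.5,"tz": 0,"ax": 0,"ay": 0,"az": 0},
    {"gripper": 1,"tx": 0,"ty": 0,"tz": 0,"ax": 0,"ay": 0,"az": 0},
    {"gripper": 1,"tx": 0,"ty": 0,"tz": 0,"ax": 0,"ay": 0,"az": 0},
  ],
)

```text
clock: 11.98
eef_pos: [0.5149, 0.174, 0.1641]
tcp_rot: [[-0.999, -0.036, -0.0], [-0.036, 0.999, -0.001], [0.0, -0.001, -1.0]]
wrist_force: [0.8, -0.2, 0.5]
gripper_width: 0.0855
```

```bash
python3 - <<'E'
from h import *
print(go(*slots(BP)[1],.051))
cv2.imwrite("pics/w6.png",robot.capture("wrist")["frame"])
E
```

```text
[-0.12  0.1  11.31]
```

View pics/w6.png

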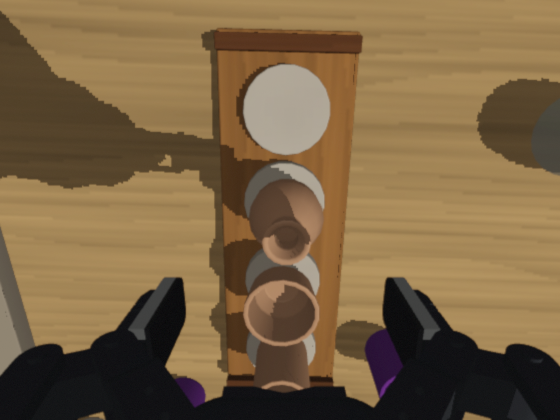

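arm_command(
  rows=[
    {"gripper": 1,"tx": -0.1,"ty": 0,"tz": 1.5,"ax": 0,"ay": 0,"az": 0},
    {"gripper": 1,"tx": 0,"ty": 0,"tz": 2.5,"ax": 0,"ay": 0,"az": 0},
    {"gripper": 1,"tx": 0,"ty": 0,"tz": 2.5,"ax": 0,"ay": 0,"az": 0},
    {"gripper": 1,"tx": 0,"ty": 0,"tz": 2.5,"ax": 0,"ay": 0,"az": 0},
    {"gripper": 1,"tx": 0,"ty": 0,"tz": 1.5,"ax": 0,"ay": 0,"az": 0},
    {"gripper": 1,"tx": 0,"ty": 0,"tz": 0.8,"ax": 0,"ay": 0,"az": 0},
    {"gripper": 1,"tx": 0,"ty": 0,"tz": 0,"ax": 0,"ay": 0,"az": 0},
    {"gripper": 0.1,"tx": 0,"ty": 0,"tz": 0,"ax": 0,"ay": 0,"az": 0},
    {"gripper": 0.1,"tx": 0,"ty": 0,"tz": 0,"ax": 0,"ay": 0,"az": 0},
    {"gripper": 0.1,"tx": 0,"ty": 0,"tz": 0,"ax": 0,"ay": 0,"az": 0},
    {"gripper": 0.1,"tx": 0,"ty": 0,"tz": 0,"ax": 0,"ay": 0,"az": 0},
    {"gripper": 0.1,"tx": 0,"ty": 0,"tz": 0,"ax": 0,"ay": 0,"az": 0},
    {"gripper": 0.1,"tx": 0,"ty": 0,"tz": 0,"ax": 0,"ay": 0,"az": 0},
    {"gripper": 0.1,"tx": 0,"ty": 0,"tz": 0,"ax": 0,"ay": 0,"az": 0},
    {"gripper": 0.1,"tx": 0,"ty": 0,"tz": 0,"ax": 0,"ay": 0,"az": 0},
  ],
  squeeze=30,
)

```text
clock: 13.9
eef_pos: [0.5164, 0.1756, 0.0523]
tcp_rot: [[-0.999, -0.037, 0.001], [-0.037, 0.999, 0.001], [-0.001, 0.001, -1.0]]
wrist_force: [-1.9, -0.9, 10.3]
gripper_width: 0.0521
```

```bash
python3 - <<'E'
from h import *
cv2.imwrite("pics/w7.png",robot.capture("wrist")["frame"])
c=robot.capture("scene")["frame"];cv2.imwrite("pics/s7.png",cv2.resize(c[60:260,180:420],None,fx=3,fy=3,interpolation=2))
E
```

```text
(no output)
```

View pics/w7.png

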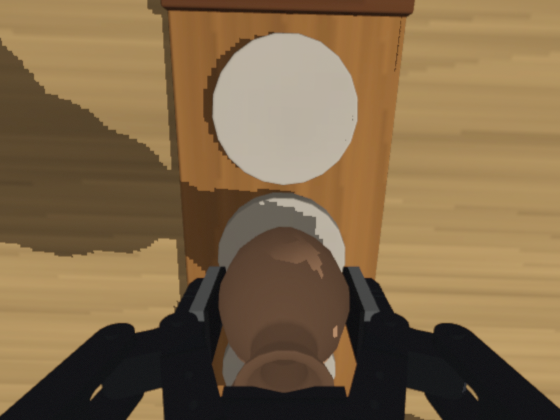

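View pics/s7.png

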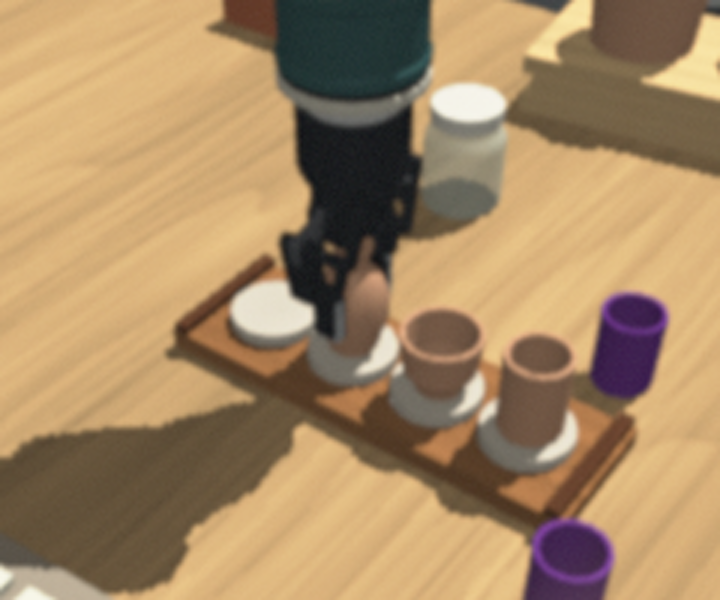

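arm_command(
  rows=[
    {"gripper": 0.1,"tx": 0,"ty": 0,"tz": -0.3,"ax": 0,"ay": 0,"az": 0},
    {"gripper": 0.1,"tx": 0,"ty": 0,"tz": -0.7,"ax": 0,"ay": 0,"az": 0},
    {"gripper": 0.1,"tx": 0,"ty": 0,"tz": -1.5,"ax": 0,"ay": 0,"az": 0},
    {"gripper": 0.1,"tx": 0,"ty": 0,"tz": -2,"ax": 0,"ay": 0,"az": 0},
    {"gripper": 0.1,"tx": 0,"ty": 0,"tz": -2,"ax": 0,"ay": 0,"az": 0},
    {"gripper": 0.1,"tx": 0,"ty": 0,"tz": -2,"ax": 0,"ay": 0,"az": 0},
    {"gripper": 0.1,"tx": 0,"ty": 0,"tz": -1.5,"ax": 0,"ay": 0,"az": 0},
    {"gripper": 0.1,"tx": 0,"ty": 0,"tz": 0,"ax": 0,"ay": 0,"az": 0},
    {"gripper": 0.1,"tx": 0,"ty": 0,"tz": 0,"ax": 0,"ay": 0,"az": 0},
  ],
  squeeze=40,
)

```text
clock: 15.12
eef_pos: [0.5156, 0.1752, 0.1508]
tcp_rot: [[-0.999, -0.037, -0.001], [-0.037, 0.999, -0.0], [0.001, -0.0, -1.0]]
wrist_force: [0.3, 0.6, -1.7]
gripper_width: 0.0521
```

```bash
python3 - <<'E'
from h import *
print(go(*slots(SP)[1],.0503))
cv2.imwrite("pics/w8.png",robot.capture("wrist")["frame"])
E
```

```text
[  0.46 -32.47  10.06]
```

View pics/w8.png

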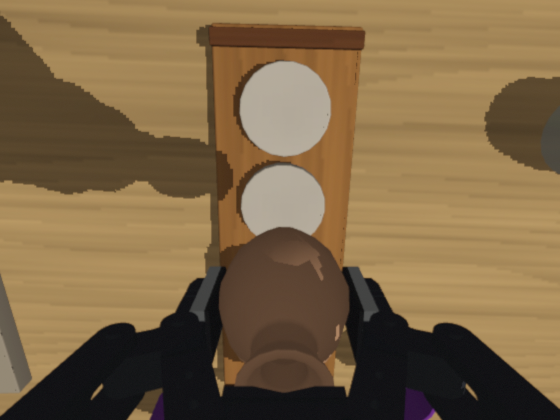

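arm_command(
  rows=[
    {"gripper": 0.1,"tx": 0,"ty": -1.5,"tz": 0,"ax": 0,"ay": 0,"az": 0},
    {"gripper": 0.1,"tx": 0.05,"ty": -3,"tz": 0,"ax": 0,"ay": 0,"az": 0},
    {"gripper": 0.1,"tx": 0.05,"ty": -3.5,"tz": 0,"ax": 0,"ay": 0,"az": 0},
    {"gripper": 0.1,"tx": 0.05,"ty": -4,"tz": 0,"ax": 0,"ay": 0,"az": 0},
    {"gripper": 0.1,"tx": 0.05,"ty": -4,"tz": 0,"ax": 0,"ay": 0,"az": 0},
    {"gripper": 0.1,"tx": 0.05,"ty": -4,"tz": 0,"ax": 0,"ay": 0,"az": 0},
    {"gripper": 0.1,"tx": 0.1,"ty": -4,"tz": 0,"ax": 0,"ay": 0,"az": 0},
    {"gripper": 0.1,"tx": 0.05,"ty": -3.5,"tz": 0,"ax": 0,"ay": 0,"az": 0},
    {"gripper": 0.1,"tx": 0.05,"ty": -3,"tz": 0,"ax": 0,"ay": 0,"az": 0},
    {"gripper": 0.1,"tx": 0,"ty": -1.5,"tz": 0,"ax": 0,"ay": 0,"az": 0},
    {"gripper": 0.1,"tx": 0,"ty": -0.5,"tz": 0,"ax": 0,"ay": 0,"az": 0},
    {"gripper": 0.1,"tx": 0,"ty": 0,"tz": 2,"ax": 0,"ay": 0,"az": 0},
    {"gripper": 0.1,"tx": 0,"ty": 0,"tz": 2.5,"ax": 0,"ay": 0,"az": 0},
    {"gripper": 0.1,"tx": 0,"ty": 0,"tz": 2.5,"ax": 0,"ay": 0,"az": 0},
    {"gripper": 0.1,"tx": 0,"ty": 0,"tz": 1.5,"ax": 0,"ay": 0,"az": 0},
    {"gripper": 0.1,"tx": 0,"ty": 0,"tz": 0.5,"ax": 0,"ay": 0,"az": 0},
    {"gripper": 0.1,"tx": 0,"ty": 0,"tz": 0,"ax": 0,"ay": 0,"az": 0},
    {"gripper": 0.1,"tx": 0,"ty": 0,"tz": 0,"ax": 0,"ay": 0,"az": 0},
  ],
)

```text
clock: 17.42
eef_pos: [0.524, -0.1497, 0.0621]
tcp_rot: [[-0.999, -0.037, 0.001], [-0.037, 0.999, -0.0], [-0.001, -0.0, -1.0]]
wrist_force: [-0.4, -0.2, -0.5]
gripper_width: 0.0519
```

```bash
python3 - <<'E'
from h import *
print(go(*slots(SP)[1],.0503))
cv2.imwrite("pics/w9.png",robot.capture("wrist")["frame"])
E
```

```text
[0.1  0.03 1.18]
```

View pics/w9.png

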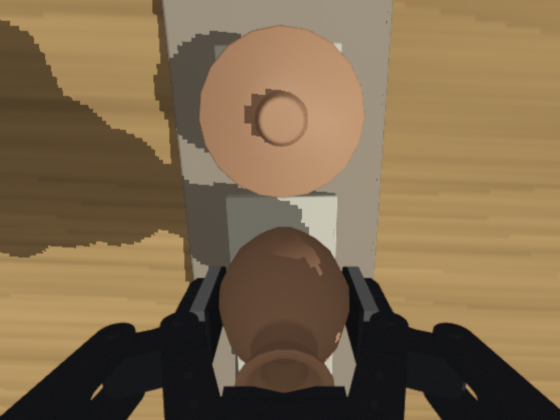

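arm_command(
  rows=[
    {"gripper": 0.1,"tx": 0.05,"ty": 0,"tz": 0.4,"ax": 0,"ay": 0,"az": 0},
    {"gripper": 0.1,"tx": 0,"ty": 0,"tz": 0.3,"ax": 0,"ay": 0,"az": 0},
    {"gripper": 0.1,"tx": 0,"ty": 0,"tz": 0.2,"ax": 0,"ay": 0,"az": 0},
    {"gripper": 0.1,"tx": 0,"ty": 0,"tz": 0.1,"ax": 0,"ay": 0,"az": 0},
    {"gripper": 0.1,"tx": 0,"ty": 0,"tz": 0.1,"ax": 0,"ay": 0,"az": 0},
    {"gripper": 0.1,"tx": 0,"ty": 0,"tz": 0,"ax": 0,"ay": 0,"az": 0},
    {"gripper": 0.1,"tx": 0,"ty": 0,"tz": 0,"ax": 0,"ay": 0,"az": 0},
  ],
)

```text
clock: 18.35
eef_pos: [0.5231, -0.1497, 0.0505]
tcp_rot: [[-0.999, -0.037, 0.0], [-0.037, 0.999, -0.0], [-0.0, -0.0, -1.0]]
wrist_force: [-2.1, -0.1, 4.1]
gripper_width: 0.0522
```

Contact felt. Release and retreat.

arm_command(
  rows=[
    {"gripper": 0.4,"tx": 0,"ty": 0,"tz": 0,"ax": 0,"ay": 0,"az": 0},
    {"gripper": 0.7,"tx": 0,"ty": 0,"tz": 0,"ax": 0,"ay": 0,"az": 0},
    {"gripper": 1,"tx": 0,"ty": 0,"tz": 0,"ax": 0,"ay": 0,"az": 0},
    {"gripper": 1,"tx": 0,"ty": 0,"tz": 0,"ax": 0,"ay": 0,"az": 0},
    {"gripper": 1,"tx": 0,"ty": 0,"tz": 0,"ax": 0,"ay": 0,"az": 0},
    {"gripper": 1,"tx": 0,"ty": 0,"tz": 0,"ax": 0,"ay": 0,"az": 0},
    {"gripper": 1,"tx": 0,"ty": 0,"tz": -1,"ax": 0,"ay": 0,"az": 0},
    {"gripper": 1,"tx": 0,"ty": 0,"tz": -2,"ax": 0,"ay": 0,"az": 0},
    {"gripper": 1,"tx": 0,"ty": 0,"tz": -3,"ax": 0,"ay": 0,"az": 0},
    {"gripper": 1,"tx": 0,"ty": 0,"tz": -3,"ax": 0,"ay": 0,"az": 0},
    {"gripper": 1,"tx": 0,"ty": 0,"tz": -2.5,"ax": 0,"ay": 0,"az": 0},
    {"gripper": 1,"tx": 0,"ty": 0,"tz": 0,"ax": 0,"ay": 0,"az": 0},
  ],
)

```text
clock: 19.85
eef_pos: [0.524, -0.1499, 0.1677]
tcp_rot: [[-0.999, -0.037, 0.004], [-0.037, 0.999, -0.001], [-0.004, -0.001, -1.0]]
wrist_force: [1.0, -0.2, -1.0]
gripper_width: 0.0857
```

```bash
python3 - <<'E'
from h import *
print(go(*slots(BP)[2],.165))
cv2.imwrite("pics/w10.png",robot.capture("wrist")["frame"])
E
```

```text
[-7.8  32.37  0.27]
```

View pics/w10.png

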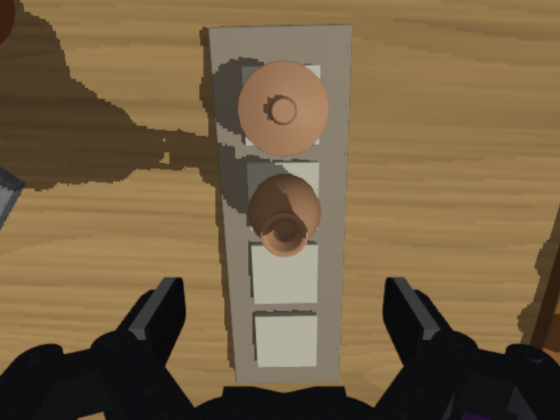

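arm_command(
  rows=[
    {"gripper": 1,"tx": -0.4,"ty": 1.5,"tz": 0,"ax": 0,"ay": 0,"az": 0},
    {"gripper": 1,"tx": -0.8,"ty": 3.5,"tz": 0,"ax": 0,"ay": 0,"az": 0},
    {"gripper": 1,"tx": -1,"ty": 4,"tz": 0,"ax": 0,"ay": 0,"az": 0},
    {"gripper": 1,"tx": -1,"ty": 4,"tz": 0,"ax": 0,"ay": 0,"az": 0},
    {"gripper": 1,"tx": -1,"ty": 4,"tz": 0,"ax": 0,"ay": 0,"az": 0},
    {"gripper": 1,"tx": -1,"ty": 4,"tz": 0,"ax": 0,"ay": 0,"az": 0},
    {"gripper": 1,"tx": -1,"ty": 4,"tz": 0,"ax": 0,"ay": 0,"az": 0},
    {"gripper": 1,"tx": -0.8,"ty": 3.5,"tz": 0,"ax": 0,"ay": 0,"az": 0},
    {"gripper": 1,"tx": -0.6,"ty": 2.5,"tz": 0,"ax": 0,"ay": 0,"az": 0},
    {"gripper": 1,"tx": -0.3,"ty": 1.4,"tz": 0,"ax": 0,"ay": 0,"az": 0},
    {"gripper": 1,"tx": 0,"ty": 0,"tz": 0,"ax": 0,"ay": 0,"az": 0},
    {"gripper": 1,"tx": 0,"ty": 0,"tz": 0,"ax": 0,"ay": 0,"az": 0},
  ],
)

```text
clock: 21.4
eef_pos: [0.5899, 0.1759, 0.1651]
tcp_rot: [[-0.999, -0.036, -0.0], [-0.036, 0.999, -0.001], [0.0, -0.001, -1.0]]
wrist_force: [-0.4, 0.2, 0.4]
gripper_width: 0.0856
```

```bash
python3 - <<'E'
from h import *
print(go(*slots(BP)[2],.032))
c=robot.capture("wrist");im=c["frame"]
x,y=slots(BP)[2]
cv2.polylines(im,[px(c,circ(x,y,.078,.030)).round().astype(int)],False,(0,255,0),1)
cv2.polylines(im,[px(c,circ(*slots(BP)[3],.094,.024)).round().astype(int)],False,(0,255,0),1)
cv2.imwrite("pics/w11.png",im)
E
```

```text
[-0.02  0.07 13.31]
```

View pics/w11.png

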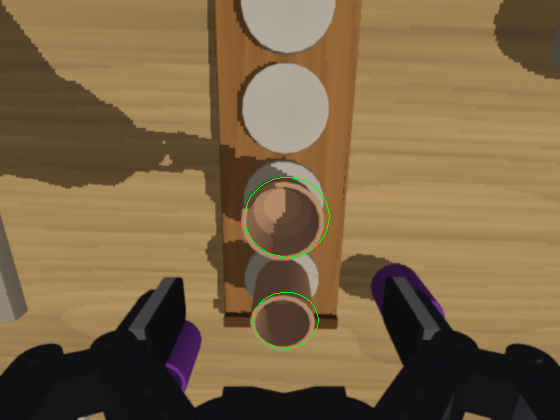

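arm_command(
  rows=[
    {"gripper": 1,"tx": -0.1,"ty": 0,"tz": 1.5,"ax": 0,"ay": 0,"az": 0},
    {"gripper": 1,"tx": 0,"ty": 0,"tz": 2.5,"ax": 0,"ay": 0,"az": 0},
    {"gripper": 1,"tx": 0,"ty": 0,"tz": 2.5,"ax": 0,"ay": 0,"az": 0},
    {"gripper": 1,"tx": 0,"ty": 0,"tz": 2.5,"ax": 0,"ay": 0,"az": 0},
    {"gripper": 1,"tx": 0,"ty": 0,"tz": 2.5,"ax": 0,"ay": 0,"az": 0},
    {"gripper": 1,"tx": 0,"ty": 0,"tz": 1,"ax": 0,"ay": 0,"az": 0},
    {"gripper": 1,"tx": 0,"ty": 0,"tz": 0.7,"ax": 0,"ay": 0,"az": 0},
    {"gripper": 1,"tx": 0,"ty": 0,"tz": 0,"ax": 0,"ay": 0,"az": 0},
    {"gripper": 0.1,"tx": 0,"ty": 0,"tz": 0,"ax": 0,"ay": 0,"az": 0},
    {"gripper": 0.1,"tx": 0,"ty": 0,"tz": 0,"ax": 0,"ay": 0,"az": 0},
    {"gripper": 0.1,"tx": 0,"ty": 0,"tz": 0,"ax": 0,"ay": 0,"az": 0},
    {"gripper": 0.1,"tx": 0,"ty": 0,"tz": 0,"ax": 0,"ay": 0,"az": 0},
    {"gripper": 0.1,"tx": 0,"ty": 0,"tz": 0,"ax": 0,"ay": 0,"az": 0},
    {"gripper": 0.1,"tx": 0,"ty": 0,"tz": 0,"ax": 0,"ay": 0,"az": 0},
    {"gripper": 0.1,"tx": 0,"ty": 0,"tz": 0,"ax": 0,"ay": 0,"az": 0},
    {"gripper": 0.1,"tx": 0,"ty": 0,"tz": 0,"ax": 0,"ay": 0,"az": 0},
  ],
  squeeze=30,
)

```text
clock: 23.45
eef_pos: [0.5917, 0.1769, 0.0343]
tcp_rot: [[-0.999, -0.037, 0.002], [-0.037, 0.999, 0.0], [-0.002, 0.0, -1.0]]
wrist_force: [-0.4, -2.4, 5.8]
gripper_width: 0.0583
```

```bash
python3 - <<'E'
from h import *
cv2.imwrite("pics/w12.png",robot.capture("wrist")["frame"])
c=robot.capture("scene")["frame"];cv2.imwrite("pics/s12.png",cv2.resize(c[60:260,180:420],None,fx=3,fy=3,interpolation=2))
E
```

```text
(no output)
```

View pics/w12.png

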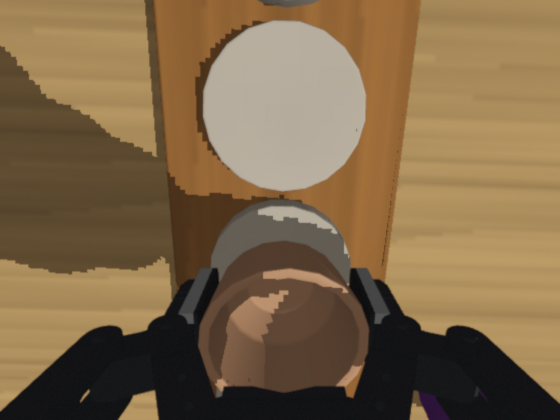

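View pics/s12.png

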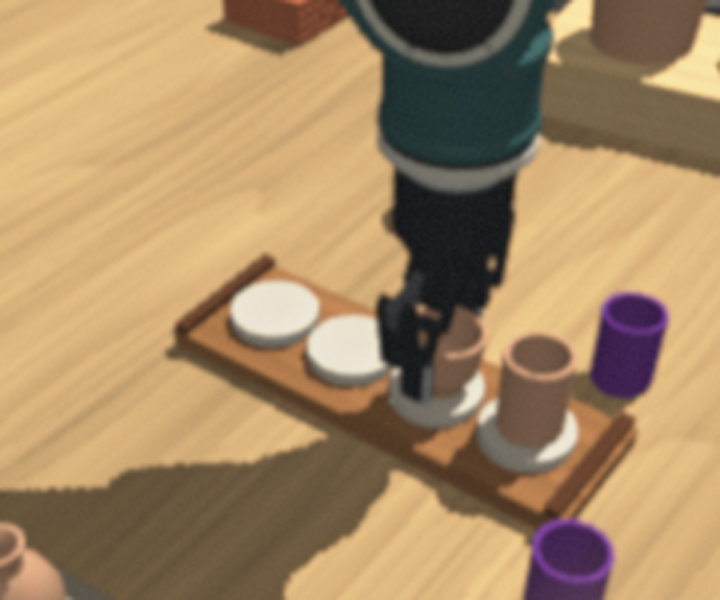

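arm_command(
  rows=[
    {"gripper": 0.1,"tx": 0,"ty": 0,"tz": -0.2,"ax": 0,"ay": 0,"az": 0},
    {"gripper": 0.1,"tx": 0,"ty": 0,"tz": -0.5,"ax": 0,"ay": 0,"az": 0},
    {"gripper": 0.1,"tx": 0,"ty": 0,"tz": -1.3,"ax": 0,"ay": 0,"az": 0},
    {"gripper": 0.1,"tx": 0,"ty": 0,"tz": -2,"ax": 0,"ay": 0,"az": 0},
    {"gripper": 0.1,"tx": 0,"ty": 0,"tz": -2,"ax": 0,"ay": 0,"az": 0},
    {"gripper": 0.1,"tx": 0,"ty": 0,"tz": -2,"ax": 0,"ay": 0,"az": 0},
    {"gripper": 0.1,"tx": 0,"ty": 0,"tz": -2,"ax": 0,"ay": 0,"az": 0},
    {"gripper": 0.1,"tx": 0,"ty": 0,"tz": 0,"ax": 0,"ay": 0,"az": 0},
    {"gripper": 0.1,"tx": 0,"ty": 0,"tz": 0,"ax": 0,"ay": 0,"az": 0},
  ],
  squeeze=40,
)

```text
clock: 24.68
eef_pos: [0.5906, 0.177, 0.1329]
tcp_rot: [[-0.999, -0.037, -0.001], [-0.037, 0.999, -0.0], [0.001, -0.0, -1.0]]
wrist_force: [0.6, -0.2, -2.8]
gripper_width: 0.0582
```

```bash
python3 - <<'E'
from h import *
print(go(*slots(SP)[2],.0323))
cv2.imwrite("pics/w13.png",robot.capture("wrist")["frame"])
c=robot.capture("scene")["frame"];cv2.imwrite("pics/s13.png",cv2.resize(c[60:260,180:420],None,fx=3,fy=3,interpolation=2))
E
```

```text
[  0.56 -32.23  10.07]
```

View pics/w13.png

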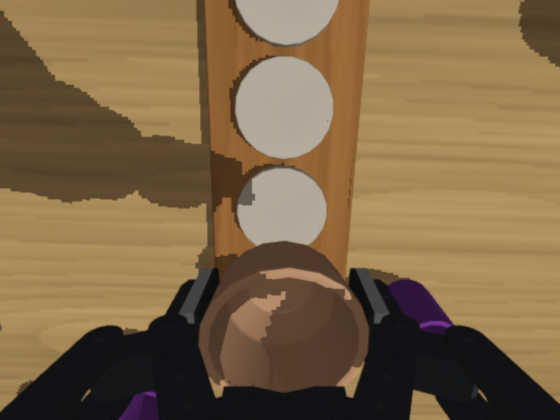

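View pics/s13.png

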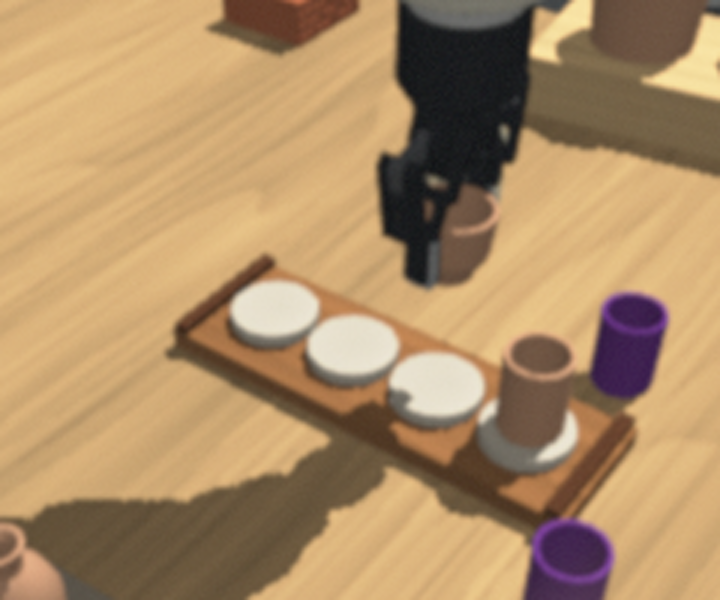

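Held steadily, same view as before lifting. Carry to the third setter.

arm_command(
  rows=[
    {"gripper": 0.1,"tx": 0,"ty": -1.5,"tz": 0,"ax": 0,"ay": 0,"az": 0},
    {"gripper": 0.1,"tx": 0.05,"ty": -3,"tz": 0,"ax": 0,"ay": 0,"az": 0},
    {"gripper": 0.1,"tx": 0.1,"ty": -3.5,"tz": 0,"ax": 0,"ay": 0,"az": 0},
    {"gripper": 0.1,"tx": 0.05,"ty": -4,"tz": 0,"ax": 0,"ay": 0,"az": 0},
    {"gripper": 0.1,"tx": 0.05,"ty": -4,"tz": 0,"ax": 0,"ay": 0,"az": 0},
    {"gripper": 0.1,"tx": 0.1,"ty": -4,"tz": 0,"ax": 0,"ay": 0,"az": 0},
    {"gripper": 0.1,"tx": 0.1,"ty": -4,"tz": 0,"ax": 0,"ay": 0,"az": 0},
    {"gripper": 0.1,"tx": 0.05,"ty": -3.5,"tz": 0,"ax": 0,"ay": 0,"az": 0},
    {"gripper": 0.1,"tx": 0.1,"ty": -3,"tz": 0,"ax": 0,"ay": 0,"az": 0},
    {"gripper": 0.1,"tx": 0,"ty": -1.3,"tz": 0,"ax": 0,"ay": 0,"az": 0},
    {"gripper": 0.1,"tx": 0,"ty": -0.4,"tz": 0,"ax": 0,"ay": 0,"az": 0},
    {"gripper": 0.1,"tx": 0,"ty": 0,"tz": 2,"ax": 0,"ay": 0,"az": 0},
    {"gripper": 0.1,"tx": 0,"ty": 0,"tz": 2.5,"ax": 0,"ay": 0,"az": 0},
    {"gripper": 0.1,"tx": 0,"ty": 0,"tz": 2.5,"ax": 0,"ay": 0,"az": 0},
    {"gripper": 0.1,"tx": 0,"ty": 0,"tz": 1.5,"ax": 0,"ay": 0,"az": 0},
    {"gripper": 0.1,"tx": 0,"ty": 0,"tz": 0.5,"ax": 0,"ay": 0,"az": 0},
    {"gripper": 0.1,"tx": 0,"ty": 0,"tz": 0,"ax": 0,"ay": 0,"az": 0},
    {"gripper": 0.1,"tx": 0,"ty": 0,"tz": 0,"ax": 0,"ay": 0,"az": 0},
  ],
)

```text
clock: 27.02
eef_pos: [0.5974, -0.1449, 0.0441]
tcp_rot: [[-0.999, -0.037, 0.001], [-0.037, 0.999, -0.0], [-0.001, -0.0, -1.0]]
wrist_force: [0.5, -0.7, -1.6]
gripper_width: 0.0582
```

```bash
python3 - <<'E'
from h import *
print(go(*slots(SP)[2],.0323))
cv2.imwrite("pics/w14.png",robot.capture("wrist")["frame"])
E
```

```text
[ 0.05 -0.04  1.18]
```

View pics/w14.png

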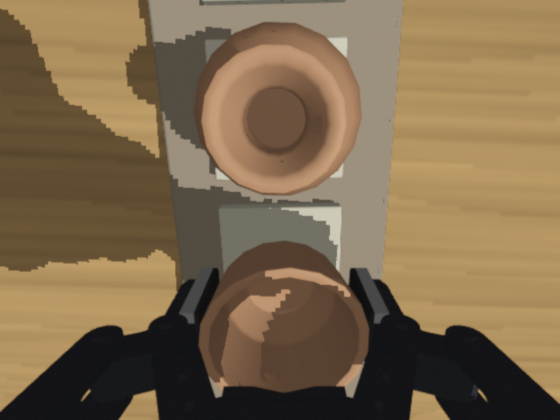

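arm_command(
  rows=[
    {"gripper": 0.1,"tx": 0,"ty": 0,"tz": 0.4,"ax": 0,"ay": 0,"az": 0},
    {"gripper": 0.1,"tx": 0,"ty": 0,"tz": 0.3,"ax": 0,"ay": 0,"az": 0},
    {"gripper": 0.1,"tx": 0,"ty": 0,"tz": 0.2,"ax": 0,"ay": 0,"az": 0},
    {"gripper": 0.1,"tx": 0,"ty": 0,"tz": 0.1,"ax": 0,"ay": 0,"az": 0},
    {"gripper": 0.1,"tx": 0,"ty": 0,"tz": 0.1,"ax": 0,"ay": 0,"az": 0},
    {"gripper": 0.1,"tx": 0,"ty": 0,"tz": 0,"ax": 0,"ay": 0,"az": 0},
    {"gripper": 0.1,"tx": 0,"ty": 0,"tz": 0,"ax": 0,"ay": 0,"az": 0},
  ],
)

```text
clock: 27.95
eef_pos: [0.5971, -0.145, 0.0325]
tcp_rot: [[-0.999, -0.037, 0.0], [-0.037, 0.999, -0.0], [-0.0, -0.0, -1.0]]
wrist_force: [-0.4, -0.3, 2.8]
gripper_width: 0.0584
```

arm_command(
  rows=[
    {"gripper": 0.5,"tx": 0,"ty": 0,"tz": 0,"ax": 0,"ay": 0,"az": 0},
    {"gripper": 0.7,"tx": 0,"ty": 0,"tz": 0,"ax": 0,"ay": 0,"az": 0},
    {"gripper": 1,"tx": 0,"ty": 0,"tz": 0,"ax": 0,"ay": 0,"az": 0},
    {"gripper": 1,"tx": 0,"ty": 0,"tz": 0,"ax": 0,"ay": 0,"az": 0},
    {"gripper": 1,"tx": 0,"ty": 0,"tz": 0,"ax": 0,"ay": 0,"az": 0},
    {"gripper": 1,"tx": 0,"ty": 0,"tz": 0,"ax": 0,"ay": 0,"az": 0},
    {"gripper": 1,"tx": 0,"ty": 0,"tz": -1,"ax": 0,"ay": 0,"az": 0},
    {"gripper": 1,"tx": 0,"ty": 0,"tz": -2.5,"ax": 0,"ay": 0,"az": 0},
    {"gripper": 1,"tx": 0,"ty": 0,"tz": -3,"ax": 0,"ay": 0,"az": 0},
    {"gripper": 1,"tx": 0,"ty": 0,"tz": -3,"ax": 0,"ay": 0,"az": 0},
    {"gripper": 1,"tx": 0,"ty": 0,"tz": -3,"ax": 0,"ay": 0,"az": 0},
    {"gripper": 1,"tx": 0,"ty": 0,"tz": -0.8,"ax": 0,"ay": 0,"az": 0},
    {"gripper": 1,"tx": 0,"ty": 0,"tz": 0,"ax": 0,"ay": 0,"az": 0},
  ],
)

```text
clock: 29.58
eef_pos: [0.597, -0.1449, 0.1657]
tcp_rot: [[-0.999, -0.037, 0.001], [-0.037, 0.999, -0.0], [-0.001, -0.0, -1.0]]
wrist_force: [0.3, 0.7, -0.8]
gripper_width: 0.0853
```

```bash
python3 - <<'E'
from h import *
print(go(*slots(BP)[3],.165))
cv2.imwrite("pics/w15.png",robot.capture("wrist")["frame"])
c=robot.capture("top")
# purple rims
for u in [(134,170),(147,170),(160,172),(165,185)]: print(u,w(c,u,.064)[0].round(3),w(c,u,.0)[0].round(3))
cv2.imwrite("pics/t15.png",cv2.resize(c["frame"][130:250,110:300],None,fx=4,fy=4,interpolation=2))
E
```

```text
[-7.89 32.02  0.07]
(134, 170) [0.683 0.31  0.064] [0.704 0.335 0.   ]
(147, 170) [0.683 0.285 0.064] [0.705 0.309 0.   ]
(160, 172) [0.68  0.261 0.064] [0.701 0.282 0.   ]
(165, 185) [0.655 0.249 0.064] [0.674 0.269 0.   ]
```

View pics/w15.png

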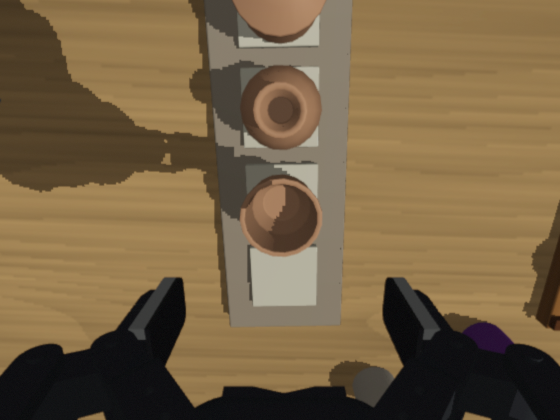

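View pics/t15.png

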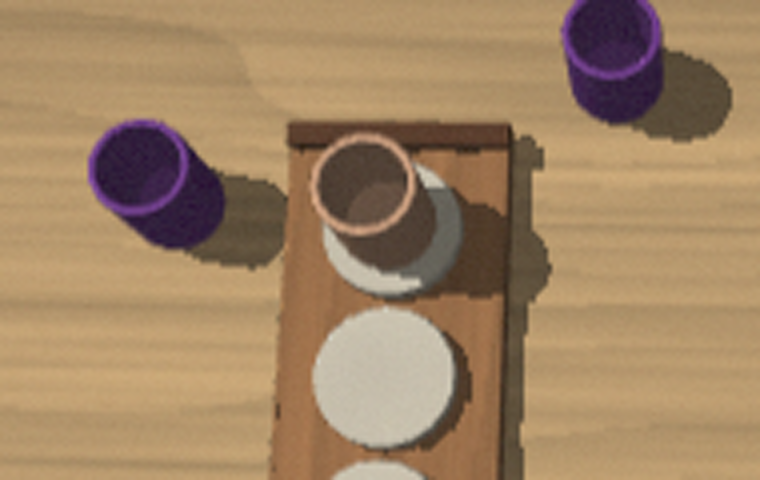

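arm_command(
  rows=[
    {"gripper": 1,"tx": -0.4,"ty": 1.4,"tz": 0,"ax": 0,"ay": 0,"az": 0},
    {"gripper": 1,"tx": -0.8,"ty": 3.4,"tz": 0,"ax": 0,"ay": 0,"az": 0},
    {"gripper": 1,"tx": -1,"ty": 4,"tz": 0,"ax": 0,"ay": 0,"az": 0},
    {"gripper": 1,"tx": -1,"ty": 4,"tz": 0,"ax": 0,"ay": 0,"az": 0},
    {"gripper": 1,"tx": -1,"ty": 4,"tz": 0,"ax": 0,"ay": 0,"az": 0},
    {"gripper": 1,"tx": -1,"ty": 4,"tz": 0,"ax": 0,"ay": 0,"az": 0},
    {"gripper": 1,"tx": -1,"ty": 4,"tz": 0,"ax": 0,"ay": 0,"az": 0},
    {"gripper": 1,"tx": -0.8,"ty": 3.4,"tz": 0,"ax": 0,"ay": 0,"az": 0},
    {"gripper": 1,"tx": -0.6,"ty": 2.4,"tz": 0,"ax": 0,"ay": 0,"az": 0},
    {"gripper": 1,"tx": -0.3,"ty": 1.4,"tz": 0,"ax": 0,"ay": 0,"az": 0},
    {"gripper": 1,"tx": 0,"ty": 0,"tz": 0,"ax": 0,"ay": 0,"az": 0},
    {"gripper": 1,"tx": 0,"ty": 0,"tz": 0,"ax": 0,"ay": 0,"az": 0},
  ],
)

```text
clock: 31.18
eef_pos: [0.6641, 0.1762, 0.1653]
tcp_rot: [[-0.999, -0.036, -0.0], [-0.036, 0.999, -0.001], [0.0, -0.001, -1.0]]
wrist_force: [-0.3, -0.1, 0.5]
gripper_width: 0.0852
```

```bash
python3 - <<'E'
from h import *
print(go(*slots(BP)[3],.041))
c=robot.capture("wrist");im=c["frame"]
cv2.polylines(im,[px(c,circ(*slots(BP)[3],.094,.024)).round().astype(int)],False,(0,255,0),1)
cv2.imwrite("pics/w16.png",im)
E
```

```text
[ 0.    0.19 12.43]
```

View pics/w16.png

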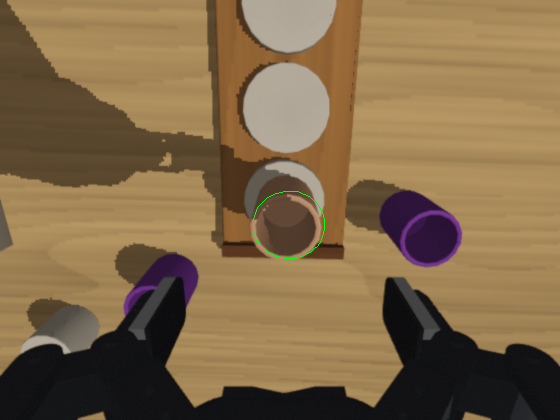

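arm_command(
  rows=[
    {"gripper": 1,"tx": 0,"ty": 0.1,"tz": 1.5,"ax": 0,"ay": 0,"az": 0},
    {"gripper": 1,"tx": 0,"ty": 0,"tz": 2.5,"ax": 0,"ay": 0,"az": 0},
    {"gripper": 1,"tx": 0,"ty": 0,"tz": 2.5,"ax": 0,"ay": 0,"az": 0},
    {"gripper": 1,"tx": 0,"ty": 0,"tz": 2.5,"ax": 0,"ay": 0,"az": 0},
    {"gripper": 1,"tx": 0,"ty": 0,"tz": 2,"ax": 0,"ay": 0,"az": 0},
    {"gripper": 1,"tx": 0,"ty": 0,"tz": 1,"ax": 0,"ay": 0,"az": 0},
    {"gripper": 1,"tx": 0,"ty": 0,"tz": 0.4,"ax": 0,"ay": 0,"az": 0},
    {"gripper": 1,"tx": 0,"ty": 0,"tz": 0,"ax": 0,"ay": 0,"az": 0},
    {"gripper": 0,"tx": 0,"ty": 0,"tz": 0,"ax": 0,"ay": 0,"az": 0},
    {"gripper": 0,"tx": 0,"ty": 0,"tz": 0,"ax": 0,"ay": 0,"az": 0},
    {"gripper": 0,"tx": 0,"ty": 0,"tz": 0,"ax": 0,"ay": 0,"az": 0},
    {"gripper": 0,"tx": 0,"ty": 0,"tz": 0,"ax": 0,"ay": 0,"az": 0},
    {"gripper": 0,"tx": 0,"ty": 0,"tz": 0,"ax": 0,"ay": 0,"az": 0},
    {"gripper": 0,"tx": 0,"ty": 0,"tz": 0,"ax": 0,"ay": 0,"az": 0},
    {"gripper": 0,"tx": 0,"ty": 0,"tz": 0,"ax": 0,"ay": 0,"az": 0},
    {"gripper": 0,"tx": 0,"ty": 0,"tz": 0,"ax": 0,"ay": 0,"az": 0},
  ],
  squeeze=30,
)

```text
clock: 33.22
eef_pos: [0.6642, 0.1788, 0.042]
tcp_rot: [[-0.999, -0.037, 0.001], [-0.037, 0.999, 0.0], [-0.001, 0.0, -1.0]]
wrist_force: [-1.6, -0.2, 5.9]
gripper_width: 0.0482
```

```bash
python3 - <<'E'
from h import *
cv2.imwrite("pics/w17.png",robot.capture("wrist")["frame"])
E
```

```text
(no output)
```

View pics/w17.png

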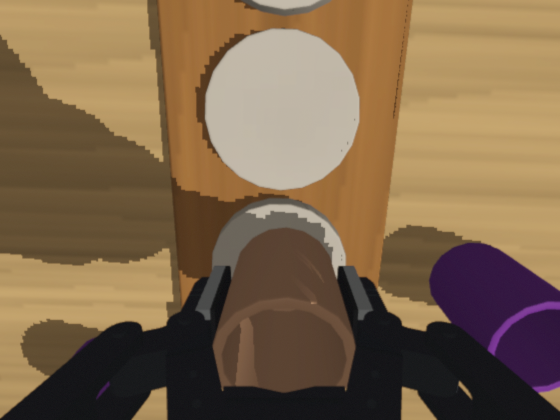

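arm_command(
  rows=[
    {"gripper": 0,"tx": 0,"ty": 0,"tz": -0.2,"ax": 0,"ay": 0,"az": 0},
    {"gripper": 0,"tx": 0,"ty": 0,"tz": -0.5,"ax": 0,"ay": 0,"az": 0},
    {"gripper": 0,"tx": 0,"ty": 0,"tz": -1.3,"ax": 0,"ay": 0,"az": 0},
    {"gripper": 0,"tx": 0,"ty": 0,"tz": -2,"ax": 0,"ay": 0,"az": 0},
    {"gripper": 0,"tx": 0,"ty": 0,"tz": -2,"ax": 0,"ay": 0,"az": 0},
    {"gripper": 0,"tx": 0,"ty": 0,"tz": -2,"ax": 0,"ay": 0,"az": 0},
    {"gripper": 0,"tx": 0,"ty": 0,"tz": -2,"ax": 0,"ay": 0,"az": 0},
    {"gripper": 0,"tx": 0,"ty": 0,"tz": 0,"ax": 0,"ay": 0,"az": 0},
    {"gripper": 0,"tx": 0,"ty": 0,"tz": 0,"ax": 0,"ay": 0,"az": 0},
  ],
  squeeze=40,
)

```text
clock: 34.4
eef_pos: [0.6636, 0.1787, 0.1408]
tcp_rot: [[-0.999, -0.037, -0.001], [-0.037, 0.999, -0.0], [0.001, -0.0, -1.0]]
wrist_force: [0.8, 0.1, -3.0]
gripper_width: 0.0479
```

```bash
python3 - <<'E'
from h import *
print(go(*slots(SP)[3],.040))
cv2.imwrite("pics/w18.png",robot.capture("wrist")["frame"])
E
```

```text
[  0.46 -32.    10.09]
```

View pics/w18.png

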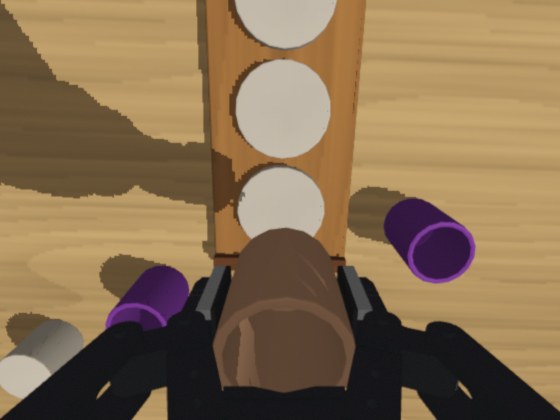

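arm_command(
  rows=[
    {"gripper": 0,"tx": 0,"ty": -1.5,"tz": 0,"ax": 0,"ay": 0,"az": 0},
    {"gripper": 0,"tx": 0.05,"ty": -3,"tz": 0,"ax": 0,"ay": 0,"az": 0},
    {"gripper": 0,"tx": 0.05,"ty": -3.5,"tz": 0,"ax": 0,"ay": 0,"az": 0},
    {"gripper": 0,"tx": 0.05,"ty": -4,"tz": 0,"ax": 0,"ay": 0,"az": 0},
    {"gripper": 0,"tx": 0.05,"ty": -4,"tz": 0,"ax": 0,"ay": 0,"az": 0},
    {"gripper": 0,"tx": 0.1,"ty": -4,"tz": 0,"ax": 0,"ay": 0,"az": 0},
    {"gripper": 0,"tx": 0.1,"ty": -4,"tz": 0,"ax": 0,"ay": 0,"az": 0},
    {"gripper": 0,"tx": 0.05,"ty": -3.5,"tz": 0,"ax": 0,"ay": 0,"az": 0},
    {"gripper": 0,"tx": 0.05,"ty": -2.8,"tz": 0,"ax": 0,"ay": 0,"az": 0},
    {"gripper": 0,"tx": 0,"ty": -1.3,"tz": 0,"ax": 0,"ay": 0,"az": 0},
    {"gripper": 0,"tx": 0,"ty": -0.4,"tz": 0,"ax": 0,"ay": 0,"az": 0},
    {"gripper": 0,"tx": 0,"ty": 0,"tz": 2,"ax": 0,"ay": 0,"az": 0},
    {"gripper": 0,"tx": 0,"ty": 0,"tz": 2.5,"ax": 0,"ay": 0,"az": 0},
    {"gripper": 0,"tx": 0,"ty": 0,"tz": 2.5,"ax": 0,"ay": 0,"az": 0},
    {"gripper": 0,"tx": 0,"ty": 0,"tz": 1.5,"ax": 0,"ay": 0,"az": 0},
    {"gripper": 0,"tx": 0,"ty": 0,"tz": 0.5,"ax": 0,"ay": 0,"az": 0},
    {"gripper": 0,"tx": 0,"ty": 0,"tz": 0,"ax": 0,"ay": 0,"az": 0},
    {"gripper": 0,"tx": 0,"ty": 0,"tz": 0,"ax": 0,"ay": 0,"az": 0},
  ],
)

```text
clock: 36.7
eef_pos: [0.6713, -0.1412, 0.0522]
tcp_rot: [[-0.999, -0.037, 0.001], [-0.037, 0.999, -0.0], [-0.001, -0.0, -1.0]]
wrist_force: [0.8, -0.3, -1.6]
gripper_width: 0.0481
```

```bash
python3 - <<'E'
from h import *
print(go(*slots(SP)[3],.040))
cv2.imwrite("pics/w19.png",robot.capture("wrist")["frame"])
E
```

```text
[0.05 0.   1.22]
```

View pics/w19.png

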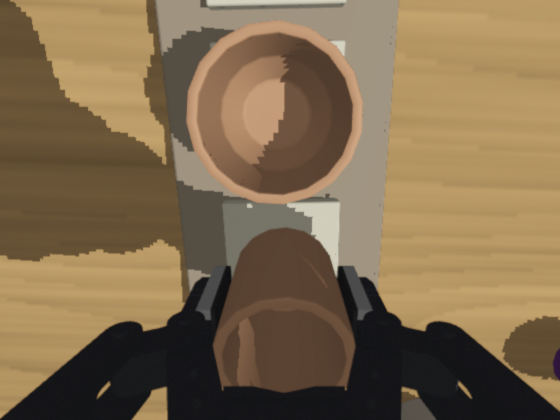

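arm_command(
  rows=[
    {"gripper": 0,"tx": 0,"ty": 0,"tz": 0.4,"ax": 0,"ay": 0,"az": 0},
    {"gripper": 0,"tx": 0,"ty": 0,"tz": 0.3,"ax": 0,"ay": 0,"az": 0},
    {"gripper": 0,"tx": 0,"ty": 0,"tz": 0.2,"ax": 0,"ay": 0,"az": 0},
    {"gripper": 0,"tx": 0,"ty": 0,"tz": 0.1,"ax": 0,"ay": 0,"az": 0},
    {"gripper": 0,"tx": 0,"ty": 0,"tz": 0.1,"ax": 0,"ay": 0,"az": 0},
    {"gripper": 0,"tx": 0,"ty": 0,"tz": 0,"ax": 0,"ay": 0,"az": 0},
    {"gripper": 0,"tx": 0,"ty": 0,"tz": 0,"ax": 0,"ay": 0,"az": 0},
  ],
)

```text
clock: 37.62
eef_pos: [0.6709, -0.1411, 0.0404]
tcp_rot: [[-0.999, -0.037, 0.0], [-0.037, 0.999, -0.0], [-0.0, -0.0, -1.0]]
wrist_force: [-0.1, 0.5, -1.2]
gripper_width: 0.048
```

arm_command(
  rows=[
    {"gripper": 0,"tx": 0,"ty": 0,"tz": 0.1,"ax": 0,"ay": 0,"az": 0},
    {"gripper": 0,"tx": 0,"ty": 0,"tz": 0,"ax": 0,"ay": 0,"az": 0},
    {"gripper": 0,"tx": 0,"ty": 0,"tz": 0,"ax": 0,"ay": 0,"az": 0},
  ],
)

```text
clock: 38.0
eef_pos: [0.671, -0.1412, 0.0401]
tcp_rot: [[-0.999, -0.037, 0.0], [-0.037, 0.999, -0.0], [-0.0, -0.0, -1.0]]
wrist_force: [-5.1, 1.5, 8.1]
gripper_width: 0.0483
```

Contact. Release, lift, then step aside for the final check.

arm_command(
  rows=[
    {"gripper": 0.4,"tx": 0,"ty": 0,"tz": 0,"ax": 0,"ay": 0,"az": 0},
    {"gripper": 0.7,"tx": 0,"ty": 0,"tz": 0,"ax": 0,"ay": 0,"az": 0},
    {"gripper": 1,"tx": 0,"ty": 0,"tz": 0,"ax": 0,"ay": 0,"az": 0},
    {"gripper": 1,"tx": 0,"ty": 0,"tz": 0,"ax": 0,"ay": 0,"az": 0},
    {"gripper": 1,"tx": 0,"ty": 0,"tz": 0,"ax": 0,"ay": 0,"az": 0},
    {"gripper": 1,"tx": 0,"ty": 0,"tz": 0,"ax": 0,"ay": 0,"az": 0},
    {"gripper": 1,"tx": 0,"ty": 0,"tz": -1,"ax": 0,"ay": 0,"az": 0},
    {"gripper": 1,"tx": 0,"ty": 0,"tz": -2.5,"ax": 0,"ay": 0,"az": 0},
    {"gripper": 1,"tx": 0,"ty": 0,"tz": -3,"ax": 0,"ay": 0,"az": 0},
    {"gripper": 1,"tx": 0,"ty": 0,"tz": -3,"ax": 0,"ay": 0,"az": 0},
    {"gripper": 1,"tx": 0,"ty": 0,"tz": -3,"ax": 0,"ay": 0,"az": 0},
    {"gripper": 1,"tx": 0,"ty": 0,"tz": -1,"ax": 0,"ay": 0,"az": 0},
    {"gripper": 1,"tx": 0,"ty": 4,"tz": 0,"ax": 0,"ay": 0,"az": 0},
    {"gripper": 1,"tx": 0,"ty": 4,"tz": 0,"ax": 0,"ay": 0,"az": 0},
    {"gripper": 1,"tx": 0,"ty": 4,"tz": 0,"ax": 0,"ay": 0,"az": 0},
    {"gripper": 1,"tx": 0,"ty": 4,"tz": 0,"ax": 0,"ay": 0,"az": 0},
    {"gripper": 1,"tx": 0,"ty": 2,"tz": 0,"ax": 0,"ay": 0,"az": 0},
    {"gripper": 1,"tx": 0,"ty": 0,"tz": 0,"ax": 0,"ay": 0,"az": 0},
  ],
)

```text
clock: 40.25
eef_pos: [0.664, 0.0398, 0.174]
tcp_rot: [[-0.999, -0.039, -0.0], [-0.039, 0.999, 0.0], [0.0, 0.0, -1.0]]
wrist_force: [0.1, -0.5, -0.7]
gripper_width: 0.0851
```

```bash
python3 - <<'E'
from h import *
for n,(x0,y0,x1,y1) in (("top",(330,150,430,346)),("scene",(100,160,320,370))):
    c=robot.capture(n);k=3
    im=cv2.resize(c["frame"][y0:y1,x0:x1],None,fx=k,fy=k,interpolation=2)
    for (x,y),(z,r) in zip(slots(SP),[(.077,.03),(.116,.015),(.076,.03),(.092,.024)]):
        q=((px(c,circ(x,y,z,r))-[x0,y0]+.5)*k-.5).round().astype(int); cv2.polylines(im,[q],False,(0,255,0),1)
    cv2.imwrite(f"pics/f_{n}.png",im)
E
```

```text
(no output)
```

View pics/f_top.png

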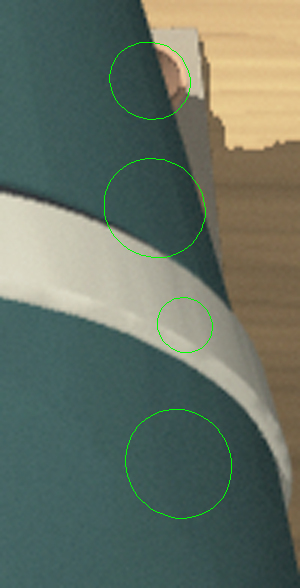

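View pics/f_scene.png

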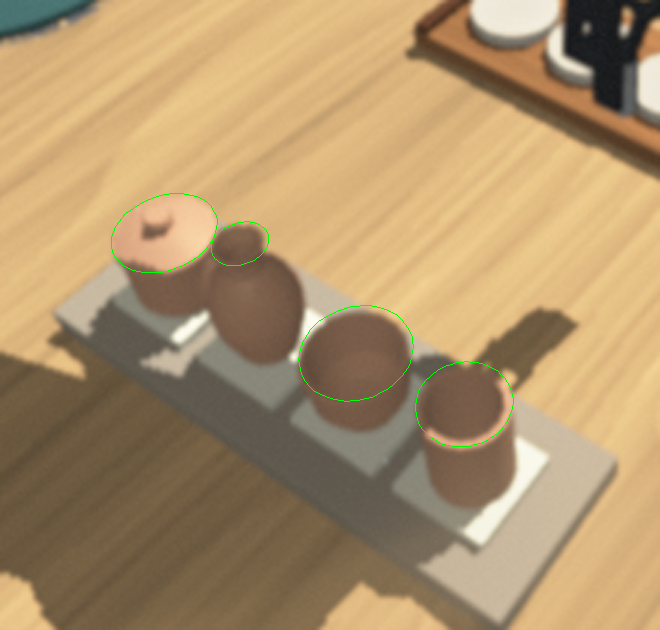

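arm_command(
  rows=[
    {"gripper": 1,"tx": 0.5,"ty": 4,"tz": 0,"ax": 0,"ay": 0,"az": 0},
    {"gripper": 1,"tx": 0.5,"ty": 4,"tz": 0,"ax": 0,"ay": 0,"az": 0},
    {"gripper": 1,"tx": 0.5,"ty": 4,"tz": 0,"ax": 0,"ay": 0,"az": 0},
    {"gripper": 1,"tx": 0.5,"ty": 4,"tz": 0,"ax": 0,"ay": 0,"az": 0},
    {"gripper": 1,"tx": 0.5,"ty": 4,"tz": 0,"ax": 0,"ay": 0,"az": 0},
    {"gripper": 1,"tx": 0,"ty": 0,"tz": 0,"ax": 0,"ay": 0,"az": 0},
    {"gripper": 1,"tx": 0,"ty": 0,"tz": 0,"ax": 0,"ay": 0,"az": 0},
    {"gripper": 1,"tx": 0,"ty": 0,"tz": 0,"ax": 0,"ay": 0,"az": 0},
  ],
)

```text
clock: 41.35
eef_pos: [0.6324, 0.2356, 0.1743]
tcp_rot: [[-0.999, -0.035, 0.0], [-0.035, 0.999, -0.001], [-0.0, -0.001, -1.0]]
wrist_force: [0.5, -0.1, -0.2]
gripper_width: 0.0855
```

```bash
python3 - <<'E'
from h import *
for n,(x0,y0,x1,y1) in (("top",(330,150,430,346)),):
    c=robot.capture(n);k=3
    im=cv2.resize(c["frame"][y0:y1,x0:x1],None,fx=k,fy=k,interpolation=2)
    for (x,y),(z,r) in zip(slots(SP),[(.077,.03),(.116,.015),(.076,.03),(.092,.024)]):
        q=((px(c,circ(x,y,z,r))-[x0,y0]+.5)*k-.5).round().astype(int); cv2.polylines(im,[q],False,(0,255,0),1)
    cv2.imwrite(f"pics/g_{n}.png",im)
E
```

```text
(no output)
```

View pics/g_top.png

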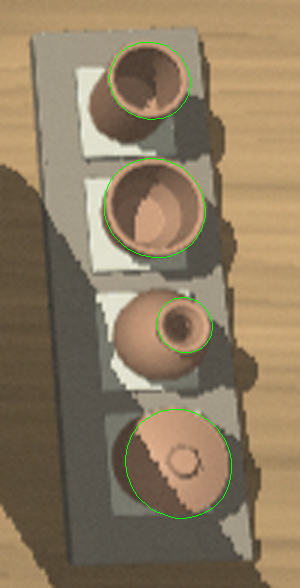

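All four rims match the predicted circles within 1–2 mm, so I'm handing in the job.

```bash
python3 - <<'E'
from plant import robot
print(robot.finish_job())
E
```

```text
the job is handed in; nothing more can be done
None
```

All four pieces are on the kiln shelf in board order: jar, vase, bowl, beaker from the robot outward. I set each one down to a light contact force (3 to 8 N), released it, and handed the job in at about 41 s. No verdict was reported.

**Last checks:** In the top and scene pictures, all four pieces stand upright. By eye, their rims are within about 1–2 mm of the positions predicted for the setter centres. The gripper was open, about 17 cm up and clear of the shelf, and the purple look-alikes were not touched.

**Small disagreements:** None of these seemed to affect the result.
- The first row fit was about 1 mm too far along x. I corrected it before gripping anything.
- Measured grip widths differed from the stated sizes by up to about 2 mm: jar 57.5 mm (stated 56), vase 52 mm (54), bowl 58 mm (about 56).

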